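Knock the control board out of its test nest and snap it into the cabinet door

ROBOT

A 6-joint arm with a two-finger parallel gripper is mounted at the origin on the work surface. World frame = base frame: x ahead of the robot, y to its left, z up, the work surface at z = 0. Lengths are in m, angles in rad, forces in N, time in s.
With the tool pointing down it reaches from about 0.25 to 0.725 m from the base axis. Payload 4 kg.
Tool frame: the origin (TCP) lies on the centre line of the jaws, within the pads' length; the fingertips stand 17 mm ahead of it and the grasp point (between the pads) lies 2 mm behind it; z points along the fingers, y is the line along which they close (so a half turn about z gives the same grasp; the last joint's range is limited). The gripper opens to 85 mm and grips with 20 to 120 N. Pads are 22 mm wide; open, the fingers measure 114 mm over their backs; the gripper's body (76 mm by 85 mm) begins 54 mm behind the grasp point. The pads swing forward as they close: fully open they stand 13 mm farther back than shut.
Start: joints at [-1.208, 0.241, 0.005, 1.335, 0, 1.571], TCP at [0.177, -0.467, 0.248] pointing down, gripper open.
Joint ranges: [-2.72, 2.72], [-1.05, 1.87], [-1.09, 1.28], [-1.99, 2.15], [-1.42, 1.44], [-3.14, 3.14]. Speed limits (rad/s): [2.79, 2.79, 3.14, 3.14, 3.14, 3.14].

INTERFACE

Orientations are given as a unit quaternion [x, y, z, w].
In Python, from workcell import get_obs, imaging, order gives the robot as it stands.
- The arm moves only by the tool apply_moves, never from a script. Its argument "targets" is a list that holds one entry, the list of rows, each a list of 5 numbers: the shift along the world's x, y, z in units of 40 mm (1.0 is 40 mm), then the turn about the world's z in degrees, then the gripper command: -1 is shut, 1 is fully open, values between are in proportion. In form: [[[dx, dy, dz, turn, fingers], ...]]. A call has 1 to 8 rows; each row shifts and turns the commanded pose from where the row before left it; what a row does not reach is not made up. A row lasts 1/12 s, in which the tool goes at most 41.7 mm and 7.16 degrees, less where a joint would pass 70% of its speed; a pose out of reach is approached as far as the arm can. A call is refused whole if a number of a shift passes 1 or a number of a turn 7.16, either way. A call with a gripper value outside its range is refused whole. The fingers move at their own pace and stop on an object; the grip force is fixed at half the most. Time passes only in rows, so rows that do not move let the fingers close. It gives the time, the measured TCP pose, the force, the opening and the grip force at its end, in the units of the state.
- get_obs(): the state, without advancing time (a new reading comes with each control period).
- imaging.camera(name): name is "side" or "top" or "wrist"; returns (picture, depth): 420x560x3 uint8, blue, green, red; 420x560 float32, m along the optical axis (not along the pixel's ray), 0 where there is no reading.
- imaging.get_calibration(name): a dict with "camera_matrix" (3x3 intrinsics, pixels), "k1" (the pictures are not rectified: a ray, as slopes to the right and down, at radius r is drawn at 1 + k1 r^2 times it, then the intrinsics apply), "eye" and "rotation" of the camera in the world; the wrist camera has in their place "hand_eye" (4x4, takes a point from camera to tool coordinates, whose origin is the TCP and whose axes are the flange's). Camera axes: x right, y down, z forward; pixel columns grow to the right and rows downward; lengths in m; the calibration is good to about 2 mm. A picture is of the moment at which its call begins: read the wrist's pose just before it. get_calibration takes no time and is no camera call.
- order.job_done(): hands the job in; it is judged then, once.
The state is a dict: "clock": time; "joint_pos": joint angles; "joint_vel": joint speeds; "tau": joint torques, N m; "eef_pos": TCP position; "tool_rot": TCP orientation; "ft_force": force on the tool from outside, world axes, zero at the start; "ft_torque": the same for the moment, N m; "grip_width": finger opening in m; "grasp_force": force on a finger pad.
Only numpy, scipy, OpenCV 4.12 (cv2) and the standard library are available. Lean on these libraries where they do the work, as an engineer would, in place of code of your own. Each camera call takes 0.05 s, during which the arm holds its last target. There are 200 camera calls.

TASK

The tested control board is caught in its test nest: reach under the nest plate, push the red-knobbed knockout rod up until the board is lifted clear of the catches. Then lift the board off, keep it level, set it on the four barbed posts inside the cabinet door with its green terminals towards the door's hinges, and press it down until it has snapped home on every post. Do not drop or slam it, and leave the screwdriver, the pilot lamp and the blue spares box where they are.

Things in the scene. Friction and masses are not known exactly. Their poses are not given: they have to be found in the camera images.
- nest: Test nest: dark plate on four 16 mm pillars (x -30 and +62, y +-95 mm) over a base plate 8 mm thick. Origin on the bench below the rod's axis; z up, y its long way, open front at -x. Yellow corner locators, tops 246 mm high, stand 1 mm clear of the board. Two steel spring catches at each short edge of the board reach 1.5 mm over it; about 8 N in all pushes it up past them.
- plate_front (a point): Middle of the front lower edge of the dark nest plate (118 x 210 x 12 mm), 44 mm in front of the rod's axis, 225 mm above the bench. The plate lies over the rod and knob, so these can only be reached from the front, below the plate, with a tilted tool (about 40 to 45 degrees). Gap between the front pillars: 174 mm.
- rod (a joint): Height of the knockout rod in m: 0 down, 0.026 up at its stop. It slides straight up at about 10 N, up to 20 N at the catches, and stays where it is left, even with the board on it. Its white tip, 24 mm wide, meets the middle of the nested board's underside at 0.006; the board is past the catches at about 0.011.
- knob (a point): Centre of the red knob on the foot of the rod: an upright cylinder 28 mm across, 36 mm high, centre 60 mm above the bench when the rod is down; rises with the rod. The rod above it is 10 mm thick; the brass guide round it, 28 mm across, ends 201 mm above the bench.
- board: Green control board 76 x 116 x 2 mm, about 0.2 kg; origin at the centre of its underside (240 mm above the bench when nested), x to the edge with the green terminals, y along its length, z up. Holes 7 mm wide at x +-29, y +-49 mm. Terminals (12 mm high) and blue relays (14 mm) fill x 23 to 35 and -35 to -23, within y +-35. The end strips beyond y +-36 are bare, for pressing.
- board_block (a point): Centre of the dark potted transformer with a light top in the middle of the board, the place to hold the board: 34 (x) x 38 (y) x 33 mm high, standing on the board's top. This point is 18.5 mm above the board's underside.
- board_terminals (a point): Point on top of the board in the middle of the green terminals' foot, 29 mm from the board's centre along its x.
- door: Light-grey cabinet door 200 (x) x 300 (y) mm lying inside up on wooden battens; origin on the bench below its centre, x to the long edge with two dark hinge barrels, z up. Inside face 33 mm above the bench, rim 51 mm. Two black contact blocks 30 x 42 mm, up to 73 mm above the bench, at x +-42, y -90 mm; a brass stud 14 mm high at x -70, y -30 mm.
- mount (a point): Where the centre of the board's underside lies when snapped home: between the four black posts, level with their shoulders, 43 mm above the bench; axes as the door, board x along its x (towards the hinges). The posts are at x +-29, y +-49 mm from here. About 8 N pressed on one end strip takes its two posts through, 16 N all four.
- post (a point): One of the four black posts (at x +29, y +49 mm from mount), on its axis at its shoulder. Each has a shoulder 10 mm wide, a core 4.4 mm thick whose round tip reaches 10.5 mm above the shoulder, and two sprung barbs 10 mm over their ends. They hold the unpressed board about 4 to 6 mm above home; once it is home they spring out over it.
- mount_terminals (a point): Where the point board_terminals must come to lie: 29 mm from mount towards the hinges, 2 mm above the shoulders.
- screwdriver: Bystander: red-handled screwdriver 200 mm long, lying on the bench between nest and door.
- pilot_lamp: Bystander: black pilot lamp 29 mm across, 40 mm high, standing on the bench.
- spares_box: Bystander: small open blue box 90 x 60 x 28 mm near the robot.
Mind the look-alikes: they are no part of the job. Leave any brown or orange look-alike of the board alone.

How it is judged:
By the outcome, as a careful person would: the job done as asked, in the order asked, and still so for the second after the job is handed in, with the robot touching nothing.
It also fails if it takes over 72 s, if anything falls off the work surface, if the arm or the gripper's body presses on something with over 40 N, if the wrist force passes 120 N, or if a joint passes its speed limit or range.

## Working session

There is one attempt and no reset: what is moved stays moved. The work goes in short steps, Python scripts to look and compute and a tool call to move; the robot and the scene stay as the last step left them, time stands still between calls to the robot, and variables do not carry over. Pictures are saved under pics/ and viewed, at most 10 in all, crops included, and the job is handed in when it is done.

Besides the shell and the picture viewer there is one more tool, called by a JSON object that holds its "method" and its "body", one argument or row to a line. apply_moves: Moves the arm, as the interface text tells. Its arguments: {"type":"object","properties":{"targets":{"type":"array","items":{"type":"array","items":{"type":"array","items":{"type":"number"}}}}},"required":["targets"]}

```bash
ls -la; mkdir -p pics; cat > h.py <<'E'
import numpy as np, cv2
from workcell import get_obs, imaging, order
from scipy.spatial.transform import Rotation as R
def shot(n):
    o=get_obs(); im,d=imaging.camera(n); c=imaging.get_calibration(n)
    K=np.array(c["camera_matrix"])
    if n=="wrist":
        T=np.eye(4);T[:3,:3]=R.from_quat(o["tool_rot"]).as_matrix();T[:3,3]=o["eef_pos"]
        M=T@np.array(c["hand_eye"])
    else:
        M=np.eye(4);M[:3,:3]=c["rotation"];M[:3,3]=c["eye"]
    return im,d,K,c["k1"],M
def cloud(d,K,k1,M):
    h,w=d.shape; v,u=np.mgrid[:h,:w]
    x=(u-K[0,2])/K[0,0]; y=(v-K[1,2])/K[1,1]
    sx,sy=x.copy(),y.copy()
    for _ in range(8):
        f=1+k1*(sx**2+sy**2); sx,sy=x/f,y/f
    P=np.stack([sx*d,sy*d,d],-1)@M[:3,:3].T+M[:3,3]
    P[d<=0]=np.nan
    return P
E
python3 - <<'E'
from h import *
print(get_obs())
for n in("top","side"):
    s=shot(n); cv2.imwrite(f"pics/{n}0.png",s[0]); P=cloud(*s[1:]); np.savez(f"{n}0.npz",im=s[0],P=P)
    print(n,s[4].round(3).tolist(),s[2].tolist(),s[3])
print(imaging.get_calibration("wrist"))
E
```

```text
total 12
drwxr-xr-x  3 agent agent 4096 Dec  2 18:11 .
drwxr-xr-x 23 root  root  4096 Dec  2 18:11 ..
drwxr-xr-x  2 agent agent 4096 Dec  2 18:11 pics
{'clock': 0.0, 'joint_pos': array([-1.20798765e+00,  2.41423020e-01,  3.72139527e-03,  1.33521728e+00,
       -5.58553464e-06,  1.57082350e+00]), 'joint_vel': array([-5.11739910e-04, -2.31936735e-04, -5.36930992e-04,  6.48535024e-04,
       -9.76867215e-04,  9.96613259e-05]), 'tau': array([ 8.84389174e-04, -3.72318435e+01,  2.52407616e+01,  1.71011867e-02,
        1.83558959e-04,  2.87619528e-07]), 'eef_pos': array([ 0.17723458, -0.46688695,  0.24740684]), 'tool_rot': array([ 9.83593202e-01,  1.80397581e-01, -1.94229154e-04, -1.04336695e-03]), 'ft_force': array([ 0.64518182, -0.6361776 ,  0.49265299]), 'ft_torque': array([-0.01928836,  0.00524436,  0.00586923]), 'grasp_force': 0.0, 'grip_width': 0.08535478618821779}Traceback (most recent call last):
  File "<stdin>", line 4, in <module>
  File "h.py", line 11, in shot
    M=np.eye(4);M[:3,:3]=c["rotation"];M[:3,3]=c["eye"]
                ~^^^^^^^
ValueError: could not broadcast input array from shape (4,) into shape (3,3)
```

```bash
sed -i 's/M\[:3,:3\]=c\["rotation"\]/M[:3,:3]=R.from_quat(c["rotation"]).as_matrix()/' h.py
python3 - <<'E'
from h import *
for n in("top","side"):
    s=shot(n); cv2.imwrite(f"pics/{n}0.png",s[0]); P=cloud(*s[1:]); np.savez(f"{n}0.npz",im=s[0],P=P)
    print(n,s[4].round(3).tolist(),s[2].tolist(),s[3])
print(imaging.get_calibration("wrist"))
E
```

```text
top [[-0.006, -0.996, 0.088, 0.481], [-1.0, 0.005, -0.009, 0.113], [0.008, -0.088, -0.996, 1.482], [0.0, 0.0, 0.0, 1.0]] [[521.3166426843758, 0.0, 278.21867289241834], [0.0, 521.3166426843758, 222.36834725846387], [0.0, 0.0, 1.0]] -0.047912389795055514
side [[-0.756, -0.398, 0.519, 0.095], [-0.654, 0.437, -0.617, 0.721], [0.019, -0.806, -0.591, 0.733], [0.0, 0.0, 0.0, 1.0]] [[431.501502164555, 0.0, 275.21026425205883], [0.0, 431.501502164555, 211.55121107786533], [0.0, 0.0, 1.0]] 0.015320706007651643
{'camera_matrix': array([[342.04244254,   0.        , 277.3501799 ],
       [  0.        , 342.04244254, 207.02040622],
       [  0.        ,   0.        ,   1.        ]]), 'k1': -0.020377100343684954, 'hand_eye': array([[ 9.37842918e-04, -9.51637627e-01, -3.07221332e-01,
         7.70634168e-02],
       [ 9.99998919e-01,  1.24040093e-03, -7.89562014e-04,
        -5.70572048e-04],
       [ 1.13245455e-03, -3.07220259e-01,  9.51637762e-01,
        -1.25078906e-01],
       [ 0.00000000e+00,  0.00000000e+00,  0.00000000e+00,
         1.00000000e+00]])}
```

View pics/top0.png

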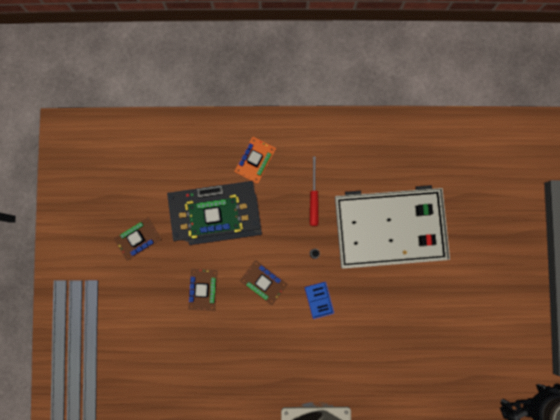

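View pics/side0.png

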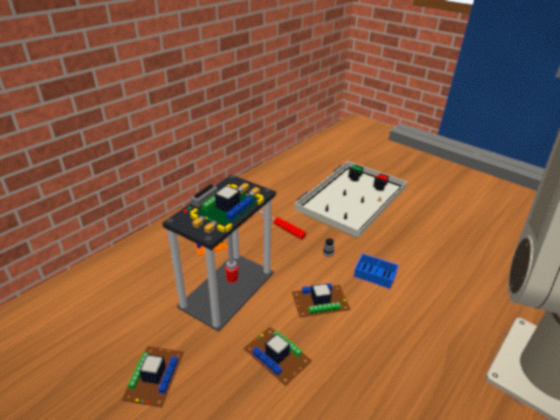

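```bash
python3 - <<'E'
from h import *
z=np.load("top0.npz"); im=z["im"].astype(int); P=z["P"]
def rep(n,m):
    c=P[m]; c=c[~np.isnan(c[:,0])]; 
    if len(c): print(n,len(c),np.median(c,0).round(4),((c.min(0)+c.max(0))/2).round(4),c.min(0).round(3),c.max(0).round(3))
    return c
H=P[...,2]
v,u=np.mgrid[:420,:560]
near=(u>160)&(u<265)&(v>175)&(v<250)
b,g,r=im[...,0],im[...,1],im[...,2]
c=rep("block",near&(H>.268)&(H<.285)&(im.min(-1)>120)); print(cv2.minAreaRect((c[:,:2]*1000).astype(np.float32)))
rep("term",near&(g>1.6*r)&(g>1.3*b)&(H>.248)); rep("relay",near&(b>1.6*r)&(b>1.3*g)&(H>.248))
c=rep("plate",near&(H>.2)); print(cv2.minAreaRect((c[:,:2]*1000).astype(np.float32)))
d=(u>325)&(u<455)&(v>180)&(v<275)
c=rep("door rim",d&(H>.046)&(H<.056)); print(cv2.minAreaRect((c[:,:2]*1000).astype(np.float32)))
rep("face",d&(H>.028)&(H<.038)); 
rep("blk",d&(H>.065)&(H<.085))
m=(d&(im.sum(-1)<200)&(v>205)&(v<255)&(u>345)&(u<400)).astype(np.uint8)
n,l,s,ce=cv2.connectedComponentsWithStats(m)
for i in range(1,n):print(s[i],ce[i].round(1),np.nanmean(P[l==i],0).round(4),np.nanmax(P[l==i],0).round(4))
for (x0,x1,y0,y1,n) in((300,328,150,232,"driver"),(306,322,245,262,"lamp"),(300,335,278,320,"box"),(230,280,130,190,"orange"),(100,165,215,265,"b1"),(180,225,262,315,"b2"),(235,290,255,310,"b3")):
    rep(n,(u>x0)&(u<x1)&(v>y0)&(v<y1)&(H>.008))
big=cv2.resize(z["im"][170:280,160:460],None,fx=2.6,fy=2.6,interpolation=3); cv2.imwrite("pics/c1.png",cv2.convertScaleAbs(big,alpha=1.5))
E
```

```text
block 148 [0.6054 0.2562 0.2762] [0.6054 0.2573 0.2762] [0.591 0.242 0.271] [0.62  0.273 0.281]
((605.8551025390625, 256.7029113769531), (27.605257034301758, 29.070375442504883), 9.169108390808105)
term 159 [0.633  0.2567 0.2541] [0.6094 0.2545 0.2622] [0.575 0.205 0.248] [0.644 0.304 0.276]
relay 148 [0.5766 0.2514 0.2566] [0.5766 0.2525 0.255 ] [0.567 0.218 0.248] [0.586 0.287 0.262]
plate 4300 [0.6189 0.2562 0.2406] [0.6198 0.2588 0.2528] [0.548 0.148 0.224] [0.692 0.37  0.281]
((620.6926879882812, 258.6069030761719), (119.21973419189453, 210.80413818359375), 7.767761707305908)
door rim 462 [ 0.6472 -0.2443  0.0507] [ 0.5957 -0.2159  0.051 ] [ 0.481 -0.372  0.046] [ 0.711 -0.06   0.056]
((597.1851196289062, -215.8241424560547), (212.353515625, 301.34881591796875), 4.081142902374268)
face 5759 [ 0.5907 -0.2081  0.0338] [ 0.5911 -0.2149  0.033 ] [ 0.483 -0.371  0.028] [ 0.699 -0.059  0.038]
blk 359 [ 0.5712 -0.3026  0.0745] [ 0.5977 -0.3035  0.0745] [ 0.541 -0.328  0.065] [ 0.654 -0.279  0.084]
[388 219   2   2   4] [388.5 219.5] [ 0.6138 -0.2055  0.0494] [ 0.615  -0.2037  0.0546]
[
[... 253 characters left out ...]
  0.0531]
driver 413 [ 0.6643 -0.0025  0.0218] [ 0.7089 -0.0051  0.0214] [ 0.601 -0.038  0.008] [0.816 0.028 0.035]
lamp 86 [5.225e-01 3.000e-04 3.780e-02] [0.5222 0.0016 0.0274] [ 0.504 -0.013  0.008] [0.541 0.016 0.046]
box 310 [ 0.3919 -0.0159  0.0209] [ 0.3967 -0.0094  0.022 ] [ 0.343 -0.053  0.008] [0.45  0.034 0.036]
orange 639 [0.7811 0.1728 0.0328] [0.769  0.1694 0.1266] [0.671 0.105 0.008] [0.867 0.234 0.245]
b1 480 [0.567  0.4989 0.0178] [0.5573 0.513  0.0272] [0.495 0.424 0.008] [0.62  0.602 0.046]
b2 449 [0.4225 0.312  0.0178] [0.4231 0.3124 0.0271] [0.358 0.256 0.008] [0.489 0.369 0.046]
b3 431 [0.441  0.1431 0.0182] [0.4461 0.1491 0.0254] [0.379 0.079 0.008] [0.514 0.22  0.043]
```

View pics/c1.png

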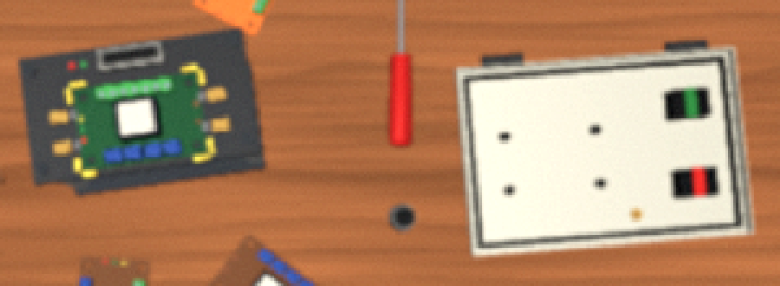

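{"method": "apply_moves", "body": {
  "targets": [
    [[0, -1, 0, 0, 1], [0.2, -0.9, 0, 0, 1], [0.3, -0.9, 0, 0, 1], [0.3, -0.9, 0, 0, 1], [0.3, -0.9, 0, 0, 1], [0.3, -0.9, 0, 0, 1]]
  ]
}}

```text
clock: 0.65
eef_pos: [0.2334, -0.6877, 0.2478]
tool_rot: [0.984, 0.18, 0.0, -0.0]
ft_force: [0.6, -1.6, 0.6]
grip_width: 0.0856
grasp_force: 0.0
```

{"method": "apply_moves", "body": {
  "targets": [
    [[0.25, -0.7, 0, 0, 1], [0.25, -0.7, 0, 0, 1], [0.25, -0.7, 0, 0, 1], [0.25, -0.7, 0, 0, 1]]
  ]
}}

```text
clock: 0.98
eef_pos: [0.2587, -0.7569, 0.2238]
tool_rot: [0.984, 0.18, 0.001, 0.008]
ft_force: [0.1, 1.8, -3.0]
grip_width: 0.0856
grasp_force: 0.0
```

```bash
python3 -c "
from h import *
o=get_obs();print(o['joint_pos'].round(3),R.from_quat(o['tool_rot']).as_matrix().round(3))"
```

```text
[-1.241  1.009  1.268  1.814 -0.     1.537] [[ 0.935  0.355  0.005]
 [ 0.355 -0.935 -0.015]
 [-0.001  0.016 -1.   ]]
```

{"method": "apply_moves", "body": {
  "targets": [
    [[0, 0, 1, 0, 1], [0, 0, 1, 0, 1], [0, 0, 1, 0, 1], [0, 0, 1, 0, 1], [0, 0, 1, 0, 1], [0, 0, 1, 0, 1], [0, 0, 1, 0, 1], [0, 0, 1, 0, 1]]
  ]
}}

```text
clock: 1.65
eef_pos: [0.2234, -0.6534, 0.4703]
tool_rot: [0.98, 0.18, 0.012, 0.081]
ft_force: [0.8, -0.1, 0.4]
grip_width: 0.0856
grasp_force: 0.0
```

```bash
python3 -c "
from h import *
o=get_obs();print(o['joint_pos'].round(3),R.from_quat(o['tool_rot']).as_matrix().round(3))"
```

```text
[-1.241  0.675  1.274  2.006  0.     1.537] [[ 0.935  0.351  0.053]
 [ 0.354 -0.922 -0.155]
 [-0.005  0.163 -0.987]]
```

{"method": "apply_moves", "body": {
  "targets": [
    [[0.3, -0.9, 1, 0, 1], [0.3, -0.9, 1, 0, 1], [0.3, -0.9, 1, 0, 1], [0.3, -0.9, 1, 0, 1], [0.3, -0.9, 1, 0, 1], [0.3, -0.9, 1, 0, 1], [0.3, -0.9, 1, 0, 1], [0.3, -0.9, 1, 0, 1]]
  ]
}}

```text
clock: 2.32
eef_pos: [0.24, -0.7067, 0.5282]
tool_rot: [0.964, 0.177, 0.029, 0.198]
ft_force: [-0.8, 0.3, -0.1]
grip_width: 0.0856
grasp_force: 0.0
```

```bash
python3 -c "
from h import *
o=get_obs();print(o['joint_pos'].round(3),R.from_quat(o['tool_rot']).as_matrix().round(3))"
```

```text
[-1.244e+00  6.230e-01  1.275e+00  1.819e+00  1.000e-03  1.535e+00] [[ 0.936  0.329  0.127]
 [ 0.352 -0.859 -0.371]
 [-0.013  0.392 -0.92 ]]
```

{"method": "apply_moves", "body": {
  "targets": [
    [[-0.3, 0.9, -0.4, 0, 1], [-0.3, 0.9, -0.4, 0, 1], [-0.3, 0.9, -0.4, 0, 1], [-0.3, 0.9, -0.4, 0, 1], [-0.3, 0.9, -0.4, 0, 1], [-0.3, 0.9, -0.4, 0, 1], [-0.3, 0.9, -0.4, 0, 1], [-0.3, 0.9, -0.4, 0, 1]]
  ]
}}

```text
clock: 2.98
eef_pos: [0.1577, -0.4598, 0.4219]
tool_rot: [0.964, 0.177, 0.029, 0.198]
ft_force: [-0.5, -0.5, 1.7]
grip_width: 0.0852
grasp_force: 0.0
```

{"method": "apply_moves", "body": {
  "targets": [
    [[-0.3, 0.9, 0, 0, 1], [-0.3, 0.9, 0, 0, 1], [-0.3, 0.9, 0, 0, 1], [-0.3, 0.9, 0, 0, 1]]
  ]
}}

```text
clock: 3.32
eef_pos: [0.1098, -0.316, 0.4227]
tool_rot: [0.964, 0.177, 0.029, 0.198]
ft_force: [0.3, 0.8, 0.8]
grip_width: 0.0854
grasp_force: 0.0
```

```bash
cat > st.py <<'E'
from h import *
o=get_obs();M=R.from_quat(o['tool_rot']).as_matrix()
print(o['clock'],o['eef_pos'].round(4),o['joint_pos'].round(3),'z',M[:,2].round(3),'y',M[:,1].round(3),'tilt',np.degrees(np.arccos(-M[2,2])).round(2),'yaw_y',np.degrees(np.arctan2(M[1,1],M[0,1])).round(2))
E
python3 st.py
```

```text
3.3167 [ 0.1098 -0.316   0.4227] [-1.234 -0.415 -0.21   1.374 -0.003  1.545] z [ 0.126 -0.371 -0.92 ] y [ 0.329 -0.859  0.391] tilt 23.05 yaw_y -69.05
```

{"method": "apply_moves", "body": {
  "targets": [
    [[-0.3, 0.9, 0, 0, 1], [-0.3, 0.9, 0, 0, 1], [-0.3, 0.9, 0, 0, 1]]
  ]
}}

```text
clock: 3.57
eef_pos: [0.0737, -0.208, 0.4229]
tool_rot: [0.964, 0.177, 0.029, 0.198]
ft_force: [-0.7, 1.1, 0.7]
grip_width: 0.0852
grasp_force: 0.0
```

```bash
python3 st.py
```

```text
3.5667 [ 0.0737 -0.208   0.4229] [-1.218 -0.642 -0.286  1.524 -0.009  1.559] z [ 0.127 -0.371 -0.92 ] y [ 0.329 -0.859  0.392] tilt 23.08 yaw_y -69.06
```

{"method": "apply_moves", "body": {
  "targets": [
    [[0.2, -0.6, -1, 0, 1], [0, 0, -1, 0, 1], [0, 0, -1, 0, 1], [0, 0, -1, 0, 1]]
  ]
}}

```text
clock: 3.9
eef_pos: [0.0814, -0.2309, 0.2668]
tool_rot: [0.963, 0.177, 0.03, 0.199]
ft_force: [0.6, -1.2, -0.7]
grip_width: 0.086
grasp_force: 0.0
```

```bash
python3 st.py
```

```text
3.9 [ 0.0814 -0.2309  0.2668] [-1.223 -0.653 -0.697  1.121 -0.007  1.554] z [ 0.127 -0.373 -0.919] y [ 0.329 -0.858  0.394] tilt 23.24 yaw_y -69.04
```

{"method": "apply_moves", "body": {
  "targets": [
    [[0, 0, -1, 0, 1], [0, 0, -1, 0, 1], [0, 0, -0.7, 0, 1], [-0.15, 0.45, -0.5, 0, 1], [-0.15, 0.45, -0.5, 0, 1]]
  ]
}}

```text
clock: 4.32
eef_pos: [0.069, -0.1938, 0.1182]
tool_rot: [0.964, 0.177, 0.029, 0.196]
ft_force: [9.3, -28.8, -61.8]
grip_width: 0.0857
grasp_force: 0.0
```

```bash
python3 st.py
```

```text
4.3167 [ 0.069  -0.1938  0.1182] [-1.213 -0.669 -1.088  0.752 -0.012  1.564] z [ 0.125 -0.368 -0.921] y [ 0.329 -0.861  0.389] tilt 22.88 yaw_y -69.06
```

{"method": "apply_moves", "body": {
  "targets": [
    [[0.1, -0.3, 0.2, 0, 1], [0, 0, 0, 0, 1]]
  ]
}}

```text
clock: 4.48
eef_pos: [0.0743, -0.2093, 0.1299]
tool_rot: [0.963, 0.177, 0.03, 0.2]
ft_force: [0.9, 0.2, 1.0]
grip_width: 0.0852
grasp_force: 0.0
```

```bash
python3 st.py; python3 -c "
from h import *
s=shot('side');cv2.imwrite('pics/s1.png',s[0])"
```

```text
4.4833 [ 0.0743 -0.2093  0.1299] [-1.217 -0.635 -1.054  0.744 -0.01   1.56 ] z [ 0.128 -0.375 -0.918] y [ 0.328 -0.857  0.396] tilt 23.37 yaw_y -69.04
```

View pics/s1.png

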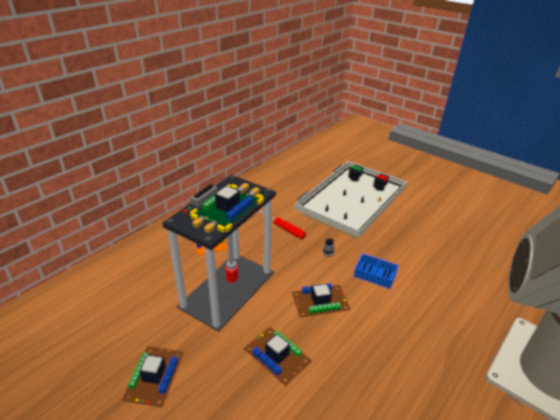

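{"method": "apply_moves", "body": {
  "targets": [
    [[0.15, -0.45, 0.5, 7.16, 1], [0.15, -0.45, 0.5, 7.16, 1], [0.15, -0.45, 0.5, 7.16, 1], [0.15, -0.45, 0.5, 7.16, 1], [0.15, -0.45, 0.5, 7.16, 1], [0.15, -0.45, 0.5, 7.16, 1], [0.15, -0.45, 0.5, 7.16, 1], [0.15, -0.45, 0.5, 7.16, 1]]
  ]
}}

```text
clock: 5.2
eef_pos: [0.1201, -0.3467, 0.2834]
tool_rot: [0.769, 0.608, 0.118, 0.159]
ft_force: [-0.4, -0.9, 0.0]
grip_width: 0.0855
grasp_force: 0.0
```

{"method": "apply_moves", "body": {
  "targets": [
    [[0.15, -0.45, 0.4, 7.16, 1], [0.15, -0.45, 0.4, 7.16, 1], [0.15, -0.45, 0.4, 7.16, 1], [0.15, -0.45, 0.4, 7.16, 1], [0.15, -0.45, 0.4, 7.16, 1], [0.15, -0.45, 0.4, 7.16, 1], [0.15, -0.45, 0.4, 7.16, 1], [0.15, -0.45, 0.4, 7.16, 1]]
  ]
}}

```text
clock: 5.87
eef_pos: [0.1682, -0.4909, 0.4109]
tool_rot: [0.383, 0.902, 0.18, 0.083]
ft_force: [1.7, -1.2, 1.0]
grip_width: 0.085
grasp_force: 0.0
```

{"method": "apply_moves", "body": {
  "targets": [
    [[0.1, -0.3, 0.2, 7.16, 1], [0.1, -0.3, 0.2, 7.16, 1], [0.1, -0.3, 0.2, 7.16, 1], [0.1, -0.3, 0.2, 7.16, 1], [0, 0, 0, 7.16, 1], [0, 0, 0, 7.16, 1], [0, 0, 0, 7.16, 1], [0, 0, 0, 7.16, 1]]
  ]
}}

```text
clock: 6.53
eef_pos: [0.1818, -0.499, 0.3831]
tool_rot: [-0.093, 0.981, 0.172, 0.009]
ft_force: [0.4, 0.0, 0.2]
grip_width: 0.0852
grasp_force: 0.0
```

```bash
python3 st.py
```

```text
6.5333 [ 0.1818 -0.499   0.3831] [-1.268  0.604  0.845  2.148  0.087 -1.472] z [-0.015  0.339 -0.941] y [-0.185  0.923  0.336] tilt 19.86 yaw_y 101.36
```

{"method": "apply_moves", "body": {
  "targets": [
    [[0, 0, 0, 7.16, 1], [0, 0, 0, 7.16, 1], [0, 0, 0, 3.5, 1], [0.2, -0.55, 0, 0, 1], [0.2, -0.55, 0, 0, 1], [0.2, -0.55, 0, 0, 1], [0.2, -0.55, 0, 0, 1]]
  ]
}}

```text
clock: 7.12
eef_pos: [0.2042, -0.5598, 0.3472]
tool_rot: [-0.242, 0.959, 0.148, -0.015]
ft_force: [-0.1, 0.2, -0.8]
grip_width: 0.0853
grasp_force: 0.0
```

```bash
python3 st.py
```

```text
7.1167 [ 0.2042 -0.5598  0.3472] [-1.221e+00  7.490e-01  1.029e+00  2.149e+00  1.000e-03 -1.716e+00] z [-0.1    0.276 -0.956] y [-0.46   0.839  0.29 ] tilt 17.07 yaw_y 118.71
```

{"method": "apply_moves", "body": {
  "targets": [
    [[0.2, -0.55, 0.8, 0, 1], [0.2, -0.55, 0.8, 0, 1], [0.2, -0.55, 0.8, 0, 1], [0.2, -0.55, 0.8, 0, 1], [0.2, -0.55, 0.8, 0, 1], [0.2, -0.55, 0.8, 0, 1]]
  ]
}}

```text
clock: 7.62
eef_pos: [0.2127, -0.5835, 0.4134]
tool_rot: [-0.244, 0.968, 0.058, -0.005]
ft_force: [-0.2, -0.4, -0.3]
grip_width: 0.0856
grasp_force: 0.0
```

```bash
python3 st.py
```

```text
7.6167 [ 0.2127 -0.5835  0.4134] [-1.222e+00  7.040e-01  1.167e+00  2.150e+00  1.000e-03 -1.716e+00] z [-0.039  0.109 -0.993] y [-0.472  0.874  0.114] tilt 6.65 yaw_y 118.36
```

{"method": "apply_moves", "body": {
  "targets": [
    [[0.2, -0.55, 0.8, 0, 1], [0.2, -0.55, 0.8, 0, 1], [0.2, -0.55, 0.8, 0, 1]]
  ]
}}

```text
clock: 7.87
eef_pos: [0.2174, -0.5964, 0.4425]
tool_rot: [-0.244, 0.97, 0.015, -0.001]
ft_force: [0.1, -0.1, -0.9]
grip_width: 0.0852
grasp_force: 0.0
```

```bash
python3 st.py
```

```text
7.8667 [ 0.2174 -0.5964  0.4425] [-1.222e+00  6.970e-01  1.247e+00  2.150e+00  1.000e-03 -1.716e+00] z [-0.009  0.028 -1.   ] y [-0.474  0.88   0.029] tilt 1.7 yaw_y 118.31
```

{"method": "apply_moves", "body": {
  "targets": [
    [[0.2, -0.55, 0.8, 0, 1], [0.57, 0.75, 0, -5.3, 1], [0.57, 0.75, 0, 0, 1], [0.57, 0.75, 0, 0, 1], [0.57, 0.75, 0, 0, 1], [0.57, 0.75, 0, 0, 1], [0.57, 0.75, 0, 0, 1], [0.57, 0.75, 0, 0, 1]]
  ]
}}

```text
clock: 8.53
eef_pos: [0.3788, -0.3888, 0.4515]
tool_rot: [-0.199, 0.98, 0.002, 0.002]
ft_force: [-0.3, 0.4, 0.2]
grip_width: 0.0852
grasp_force: 0.0
```

{"method": "apply_moves", "body": {
  "targets": [
    [[0.57, 0.75, 0, 0, 1], [0.5, 0.8, 0, 0, 1], [0.16, 0.94, 0, 0, 1], [0.16, 0.94, 0, 0, 1], [0.16, 0.94, 0, 0, 1], [0.16, 0.94, 0, 0, 1], [0.16, 0.94, 0, 0, 1], [0.16, 0.94, 0, 0, 1]]
  ]
}}

```text
clock: 9.2
eef_pos: [0.459, -0.1014, 0.4512]
tool_rot: [-0.199, 0.98, 0.003, 0.002]
ft_force: [0.6, -0.1, 0.4]
grip_width: 0.0856
grasp_force: 0.0
```

```bash
python3 st.py
```

```text
9.2 [ 0.459  -0.1014  0.4512] [-0.222  0.193  0.469  1.844  0.007 -0.623] z [ 0.004  0.006 -1.   ] y [-0.391  0.921  0.004] tilt 0.41 yaw_y 112.99
```

{"method": "apply_moves", "body": {
  "targets": [
    [[0.14, 0.97, 0, 0, 1], [0.14, 0.97, 0, 0, 1], [0.14, 0.97, 0, 0, 1], [0.14, 0.97, 0, 0, 1], [0.14, 0.97, 0, 0, 1], [0.14, 0.97, 0, 0, 1], [0.14, 0.97, 0, 0, 1], [0.14, 0.97, 0, 0, 1]]
  ]
}}

```text
clock: 9.87
eef_pos: [0.5037, 0.2087, 0.4515]
tool_rot: [-0.2, 0.98, 0.004, 0.003]
ft_force: [2.2, -0.4, 0.7]
grip_width: 0.0853
grasp_force: 0.0
```

{"method": "apply_moves", "body": {
  "targets": [
    [[0.9, 0.38, 0.8, 0, 1], [0.9, 0.38, 0.8, 0, 1], [0.9, 0.38, 0.8, 0, 1], [0.9, 0.38, 0.8, 0, 1], [0.9, 0.38, 1, 0, 1], [0.9, 0.38, 1, 0, 1], [0.9, 0.38, 1, 0, 1], [0.9, 0.38, 1, 0, 1]]
  ]
}}

```text
clock: 10.53
eef_pos: [0.5629, 0.2331, 0.5282]
tool_rot: [-0.199, 0.978, 0.015, 0.059]
ft_force: [-0.2, 0.2, 0.1]
grip_width: 0.0851
grasp_force: 0.0
```

```bash
python3 st.py
```

```text
10.5333 [0.5629 0.2331 0.5282] [ 0.389  0.575  1.275  2.15   0.008 -0.011] z [ 0.109  0.053 -0.993] y [-0.391  0.921  0.006] tilt 6.98 yaw_y 112.99
```

{"method": "apply_moves", "body": {
  "targets": [
    [[0.9, 0.38, 1, 0, 1], [0.9, 0.38, 1, 0, 1], [0.9, 0.38, 1, 0, 1], [0.9, 0.38, 1, 0, 1], [0.9, 0.38, 1, 0, 1], [0.9, 0.38, 1, 0, 1], [0.9, 0.38, 1, 0, 1], [0.9, 0.38, 1, 0, 1]]
  ]
}}

```text
clock: 11.2
eef_pos: [0.5403, 0.2255, 0.574]
tool_rot: [-0.198, 0.975, 0.023, 0.097]
ft_force: [-0.1, 0.3, -0.5]
grip_width: 0.0855
grasp_force: 0.0
```

{"method": "apply_moves", "body": {
  "targets": [
    [[0.9, 0.38, 1, 0, 1], [0.9, 0.38, 1, 0, 1], [0.9, 0.38, 1, 0, 1], [0.9, 0.38, 1, 0, 1], [0.9, 0.38, 1, 0, 1], [0.9, 0.38, 1, 0, 1]]
  ]
}}

```text
clock: 11.7
eef_pos: [0.5237, 0.2193, 0.6035]
tool_rot: [-0.198, 0.972, 0.029, 0.121]
ft_force: [0.8, -0.2, 0.8]
grip_width: 0.0852
grasp_force: 0.0
```

```bash
python3 st.py
```

```text
11.7 [0.5237 0.2193 0.6035] [ 0.391  0.447  1.274  2.149  0.01  -0.008] z [ 0.224  0.104 -0.969] y [-0.391  0.92   0.008] tilt 14.32 yaw_y 113.03
```

{"method": "apply_moves", "body": {
  "targets": [
    [[0.92, 0.38, 0, 0, 1], [0.92, 0.38, 0, 0, 1], [0.92, 0.38, 0, 0, 1], [0.92, 0.38, 0, 0, 1], [0.92, 0.38, 0.4, 0, 1], [0.92, 0.38, 0.7, 0, 1], [0.92, 0.38, 1, 0, 1], [0.92, 0.38, 1, 0, 1]]
  ]
}}

```text
clock: 12.37
eef_pos: [0.5398, 0.2244, 0.5758]
tool_rot: [-0.198, 0.975, 0.025, 0.098]
ft_force: [0.0, 0.3, 1.0]
grip_width: 0.0852
grasp_force: 0.0
```

```bash
python3 st.py
```

```text
12.3667 [0.5398 0.2244 0.5758] [ 0.387  0.495  1.275  2.149  0.014 -0.013] z [ 0.18   0.088 -0.98 ] y [-0.392  0.92   0.011] tilt 11.58 yaw_y 113.06
```

{"method": "apply_moves", "body": {
  "targets": [
    [[0, 0, -1, 0, 1], [0, 0, -1, 0, 1], [0.4, 0.17, -0.7, 0, 1], [0.92, 0.38, -0.2, 0, 1], [0.92, 0.38, 0, 0, 1], [0.92, 0.38, 0, 0, 1], [0.92, 0.38, 0.3, 0, 1]]
  ]
}}

```text
clock: 12.95
eef_pos: [0.6654, 0.2766, 0.4684]
tool_rot: [-0.198, 0.974, 0.028, 0.11]
ft_force: [-2.2, -1.5, -3.0]
grip_width: 0.085
grasp_force: 0.0
```

```bash
python3 st.py
```

```text
12.95 [0.6654 0.2766 0.4684] [ 0.389  0.683  1.269  1.929  0.013 -0.011] z [ 0.203  0.098 -0.974] y [-0.392  0.92   0.011] tilt 13.04 yaw_y 113.05
```

Now on the workable branch (j4 free). Push out and up.

{"method": "apply_moves", "body": {
  "targets": [
    [[0.87, 0.37, 1, 0, 1], [0.87, 0.37, 1, 0, 1], [0.87, 0.37, 1, 0, 1], [0.87, 0.37, 1, 0, 1], [0.87, 0.37, 1, 0, 1], [0.87, 0.37, 1, 0, 1], [0.87, 0.37, 1, 0, 1], [0.87, 0.37, 1, 0, 1]]
  ]
}}

```text
clock: 13.62
eef_pos: [0.7162, 0.3009, 0.5427]
tool_rot: [-0.193, 0.951, 0.053, 0.237]
ft_force: [-0.2, 0.1, 0.0]
grip_width: 0.085
grasp_force: 0.0
```

{"method": "apply_moves", "body": {
  "targets": [
    [[0.87, 0.37, 1, 0, 1], [0.87, 0.37, 1, 0, 1], [0.87, 0.37, 1, 0, 1], [0.87, 0.37, 1, 0, 1], [0.87, 0.37, 1, 0, 1], [0.87, 0.37, 1, 0, 1], [0.87, 0.37, 1, 0, 1], [0.87, 0.37, 1, 0, 1]]
  ]
}}

```text
clock: 14.28
eef_pos: [0.7784, 0.329, 0.6084]
tool_rot: [-0.185, 0.914, 0.077, 0.353]
ft_force: [0.6, -0.0, -0.1]
grip_width: 0.0855
grasp_force: 0.0
```

```bash
python3 st.py
```

```text
14.2833 [0.7784 0.329  0.6084] [0.396 0.607 1.275 1.499 0.011 0.002] z [ 0.618  0.271 -0.738] y [-0.391  0.92   0.01 ] tilt 42.4 yaw_y 113.05
```

{"method": "apply_moves", "body": {
  "targets": [
    [[-0.75, -0.315, -0.535, 0, 1], [-0.75, -0.315, -0.535, 0, 1], [-0.75, -0.315, -0.535, 0, 1], [-0.75, -0.315, -0.535, 0, 1], [-0.75, -0.315, -0.535, 0, 1], [-0.75, -0.315, -0.535, 0, 1], [-0.75, -0.315, -0.535, 0, 1], [-0.75, -0.315, -0.535, 0, 1]]
  ]
}}

```text
clock: 14.95
eef_pos: [0.5758, 0.2438, 0.4657]
tool_rot: [-0.185, 0.914, 0.077, 0.354]
ft_force: [-0.6, 0.8, 0.9]
grip_width: 0.0853
grasp_force: 0.0
```

{"method": "apply_moves", "body": {
  "targets": [
    [[-0.75, -0.315, -0.535, 0, 1], [-0.75, -0.315, -0.535, 0, 1], [-0.75, -0.315, -0.535, 0, 1], [-0.75, -0.315, -0.535, 0, 1], [-0.75, -0.315, -0.535, 0, 1], [0, 0, 0, 0, 1]]
  ]
}}

```text
clock: 15.45
eef_pos: [0.4184, 0.1778, 0.3459]
tool_rot: [-0.185, 0.918, 0.075, 0.344]
ft_force: [-2.7, -0.3, -3.9]
grip_width: 0.0851
grasp_force: 0.0
```

```bash
python3 st.py; python3 -c "
from h import *
s=shot('wrist');cv2.imwrite('pics/w1.png',s[0]);P=cloud(*s[1:]);np.savez('w1.npz',im=s[0],P=P)
im=s[0].astype(int);b,g,r=im[...,0],im[...,1],im[...,2]
m=(r>90)&(r>2.5*g)&(r>2.5*b)&(P[...,2]>.03)&(P[...,2]<.1)&(abs(P[...,0]-.6)<.06)&(abs(P[...,1]-.256)<.06)
c=P[m];print(len(c));print(np.median(c,0),c.min(0),c.max(0))
s=shot('side');P=cloud(*s[1:]);im=s[0].astype(int);b,g,r=im[...,0],im[...,1],im[...,2]
m=(r>90)&(r>2.5*g)&(r>2.5*b)&(P[...,2]>.03)&(P[...,2]<.1)&(abs(P[...,0]-.6)<.06)&(abs(P[...,1]-.256)<.06)
c=P[m];print(len(c));print(np.median(c,0),c.min(0),c.max(0))
"
```

```text
15.45 [0.4184 0.1778 0.3459] [ 0.394 -0.391 -0.563  0.68   0.013  0.   ] z [ 0.603  0.265 -0.752] y [-0.391  0.92   0.01 ] tilt 41.21 yaw_y 113.04
429
[0.59279688 0.25264606 0.06543027] [0.58906071 0.24402605 0.04401719] [0.61065113 0.26977826 0.08046364]
156
[0.59718861 0.26588158 0.06629513] [0.59137802 0.24502629 0.0462057 ] [0.61555926 0.27177966 0.08247092]
```

View pics/w1.png

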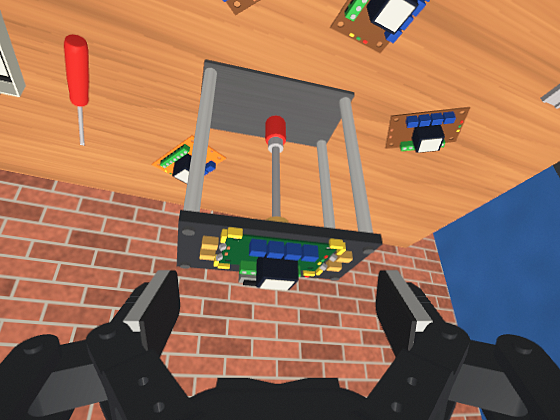

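{"method": "apply_moves", "body": {
  "targets": [
    [[0.4, 0.167, -0.735, 0, 1], [0.4, 0.167, -0.735, 0, 1], [0.4, 0.167, -0.735, 0, 1], [0.4, 0.167, -0.735, 0, 1], [0.4, 0.167, -0.735, 0, 1], [0.4, 0.167, -0.735, 0, 1], [0.4, 0.167, -0.735, 0, 1], [0, 0, 0, 0, 1]]
  ]
}}

```text
clock: 16.22
eef_pos: [0.5421, 0.2294, 0.1437]
tool_rot: [-0.185, 0.916, 0.075, 0.347]
ft_force: [-1.4, -0.6, -1.3]
grip_width: 0.0856
grasp_force: 0.0
```

```bash
python3 st.py
```

```text
16.2167 [0.5421 0.2294 0.1437] [ 0.394  0.149 -0.724 -0.028  0.012  0.001] z [ 0.608  0.267 -0.748] y [-0.391  0.92   0.01 ] tilt 41.6 yaw_y 113.04
```

{"method": "apply_moves", "body": {
  "targets": [
    [[0.4, 0.17, -0.48, 0, 1], [0.4, 0.17, -0.48, 0, 1], [0.4, 0.17, -0.48, 0, 1], [0.4, 0.17, -0.48, 0, 1], [0, 0, 0, 0, 1]]
  ]
}}

```text
clock: 16.63
eef_pos: [0.6081, 0.2575, 0.0728]
tool_rot: [-0.185, 0.914, 0.076, 0.352]
ft_force: [-0.0, -0.7, -0.6]
grip_width: 0.0853
grasp_force: 0.0
```

```bash
python3 st.py; python3 -c "
from h import *
s=shot('wrist');cv2.imwrite('pics/w2.png',s[0])"
```

```text
16.6333 [0.6081 0.2575 0.0728] [ 0.395  0.407 -0.634 -0.207  0.012  0.001] z [ 0.615  0.27  -0.741] y [-0.391  0.92   0.01 ] tilt 42.21 yaw_y 113.05
```

View pics/w2.png

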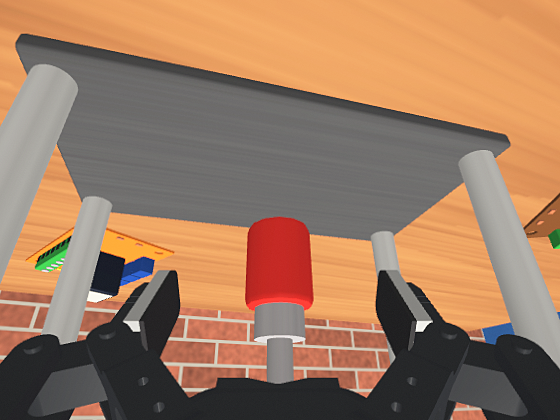

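{"method": "apply_moves", "body": {
  "targets": [
    [[-0.05, 0, -0.2, 0, 1], [0, 0, 0, 0, -1], [0, 0, 0, 0, -1], [0, 0, 0, 0, -1], [0, 0, 0, 0, -1], [0, 0, 0, 0, -1], [0, 0, 0, 0, -1], [0, 0, 0, 0, -1]]
  ]
}}

```text
clock: 17.35
eef_pos: [0.6021, 0.2555, 0.0661]
tool_rot: [-0.185, 0.915, 0.076, 0.351]
ft_force: [-2.7, -0.9, 3.9]
grip_width: 0.0263
grasp_force: 58.6
```

```bash
python3 st.py
```

```text
17.35 [0.6021 0.2555 0.0661] [ 0.397  0.413 -0.654 -0.231  0.01   0.002] z [ 0.615  0.269 -0.742] y [-0.391  0.92   0.009] tilt 42.13 yaw_y 113.03
```

{"method": "apply_moves", "body": {
  "targets": [
    [[0, 0, 0.08, 0, -1], [0, 0, 0.08, 0, -1], [0, 0, 0.08, 0, -1], [0, 0, 0.08, 0, -1], [0, 0, 0.08, 0, -1], [0, 0, 0, 0, -1]]
  ]
}}

```text
clock: 17.85
eef_pos: [0.6021, 0.2555, 0.0803]
tool_rot: [-0.185, 0.915, 0.076, 0.35]
ft_force: [6.2, 1.9, -4.7]
grip_width: 0.0262
grasp_force: 61.9
```

{"method": "apply_moves", "body": {
  "targets": [
    [[0, 0, 0.06, 0, -1], [0, 0, 0.06, 0, -1], [0, 0, 0.06, 0, -1], [0, 0, 0, 0, -1]]
  ]
}}

```text
clock: 18.18
eef_pos: [0.602, 0.2555, 0.0875]
tool_rot: [-0.185, 0.915, 0.076, 0.35]
ft_force: [5.6, 1.4, -5.9]
grip_width: 0.026
grasp_force: 61.9
```

```bash
cat > blk.py <<'E'
from h import *
s=shot('top');P=cloud(*s[1:]);im=s[0].astype(int);H=P[...,2]
v,u=np.mgrid[:420,:560];near=(u>160)&(u<265)&(v>175)&(v<250)
m=near&(H>.26)&(H<.32)&(im.min(-1)>120);c=P[m];print(len(c),np.median(c,0).round(4))
print(cv2.minAreaRect((c[:,:2]*1000).astype(np.float32)))
b,g,r=im[...,0],im[...,1],im[...,2]
for n,m in(("term",near&(g>1.6*r)&(g>1.3*b)&(H>.257)&(P[...,0]>.618)),("relay",near&(b>1.6*r)&(b>1.3*g)&(H>.25))): c=P[m];print(n,len(c),np.median(c,0).round(4))
m=(near&(g>1.6*r)&(g>1.3*b)).astype(np.uint8);c=P[m>0];print('green',np.median(c,0),cv2.minAreaRect((c[:,:2]*1000).astype(np.float32)))
s2=shot('side');P=cloud(*s2[1:]);im=s2[0].astype(int);b,g,r=im[...,0],im[...,1],im[...,2]
m=(r>90)&(r>2.5*g)&(r>2.5*b)&(P[...,2]>.03)&(P[...,2]<.12)&(abs(P[...,0]-.6)<.06)&(abs(P[...,1]-.256)<.06)
c=P[m];print('knob',len(c),c.min(0),c.max(0))
cv2.imwrite('pics/s2.png',cv2.resize(s2[0][150:340,140:330],None,fx=3,fy=3))
E
python3 blk.py
```

```text
153 [0.606  0.2569 0.2922]
((605.9296264648438, 257.5272216796875), (27.186296463012695, 29.44733238220215), 8.642622947692871)
term 319 [0.6316 0.2479 0.2613]
relay 159 [0.5774 0.2534 0.2718]
green [nan nan nan] ((602.708740234375, 255.8526611328125), (120.20699310302734, 93.18115997314453), 79.14698028564453)
knob 12 [0.60363876 0.26572388 0.09487113] [0.61598349 0.27168071 0.10135266]
```

{"method": "apply_moves", "body": {
  "targets": [
    [[0, 0, 0, 0, 1], [0, 0, 0, 0, 1], [0, 0, 0, 0, 1], [0, 0, 0, 0, 1], [0, 0, 0, 0, 1], [0, 0, 0, 0, 1]]
  ]
}}

```text
clock: 18.78
eef_pos: [0.6014, 0.2555, 0.0881]
tool_rot: [-0.185, 0.915, 0.076, 0.35]
ft_force: [0.4, 0.8, -0.2]
grip_width: 0.0856
grasp_force: 0.0
```

{"method": "apply_moves", "body": {
  "targets": [
    [[-0.4, -0.17, 0.3, 0, 1], [-0.6, -0.255, 0.4, 0, 1], [-0.6, -0.255, 0.4, 0, 1], [-0.6, -0.255, 0.6, 0, 1], [-0.6, -0.255, 0.75, 0, 1], [-0.6, -0.255, 0.75, 0, 1], [-0.5, -0.21, 0.8, 0, 1], [-0.4, -0.17, 0.8, 0, 1]]
  ]
}}

```text
clock: 19.45
eef_pos: [0.427, 0.1815, 0.2806]
tool_rot: [-0.185, 0.915, 0.076, 0.35]
ft_force: [0.6, 1.5, -0.3]
grip_width: 0.0854
grasp_force: 0.0
```

```bash
python3 st.py; python3 blk.py
```

```text
19.45 [0.427  0.1815 0.2806] [ 0.394 -0.334 -0.714  0.459  0.013  0.   ] z [ 0.612  0.268 -0.744] y [-0.391  0.92   0.01 ] tilt 41.94 yaw_y 113.04
155 [0.606  0.2569 0.2923]
((606.1383056640625, 257.9310607910156), (27.720008850097656, 29.965057373046875), 9.571861267089844)
term 324 [0.6317 0.2472 0.2614]
relay 163 [0.5774 0.253  0.2724]
green [nan nan nan] ((596.3197631835938, 270.8123779296875), (140.86810302734375, 69.78556060791016), 57.99001693725586)
knob 161 [0.59133854 0.24759431 0.06708186] [0.61750107 0.27199589 0.10440561]
```

View pics/s2.png

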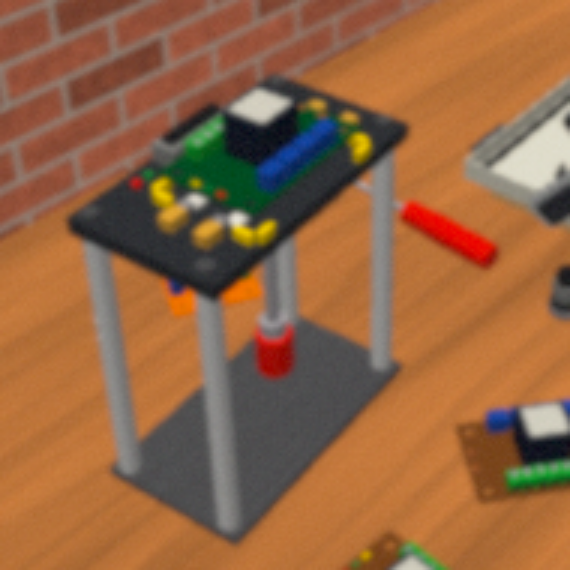

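{"method": "apply_moves", "body": {
  "targets": [
    [[-0.21, -0.565, 0.44, 7.16, 1], [-0.21, -0.565, 0.44, 7.16, 1], [-0.21, -0.565, 0.44, 7.16, 1], [-0.21, -0.565, 0.44, 7.16, 1], [-0.21, -0.565, 0.44, 7.16, 1], [-0.21, -0.565, 0.44, 7.16, 1], [-0.21, -0.565, 0.44, 7.16, 1], [-0.21, -0.565, 0.44, 7.16, 1]]
  ]
}}

```text
clock: 20.22
eef_pos: [0.3814, 0.0501, 0.3739]
tool_rot: [-0.502, 0.794, 0.186, 0.286]
ft_force: [-0.0, 0.0, -1.1]
grip_width: 0.0853
grasp_force: 0.0
```

{"method": "apply_moves", "body": {
  "targets": [
    [[0, 0, 0, 7.16, 1], [0, 0, 0, 7.16, 1], [0, 0, 0, 7.16, 1], [0, 0, 0, 7.16, 1], [0, 0, 0, 7.16, 1], [0, 0, 0, 7.16, 1], [0, 0, 0, 7.16, 1], [0, 0, 0, 7.16, 1]]
  ]
}}

```text
clock: 20.88
eef_pos: [0.3823, 0.0506, 0.3725]
tool_rot: [0.822, -0.456, -0.301, -0.162]
ft_force: [0.8, -1.2, 0.0]
grip_width: 0.0852
grasp_force: 0.0
```

```bash
cat >> st.py <<'E'
print('tilt az',np.degrees(np.arctan2(M[1,2],M[0,2])).round(1),'base az',np.degrees(np.arctan2(o['eef_pos'][1],o['eef_pos'][0])).round(1))
E
python3 st.py
```

```text
20.8833 [0.3823 0.0506 0.3725] [-0.213  0.319  0.222  2.009  0.472 -2.473] z [-0.348  0.54  -0.766] y [-0.846 -0.533  0.009] tilt 39.97 yaw_y -147.82
tilt az 122.8 base az 7.5
```

{"method": "apply_moves", "body": {
  "targets": [
    [[0, 0, 0, 7.16, 1], [0, 0, 0, 7.16, 1], [0, 0, 0, 7.16, 1], [0, 0, 0, 7.16, 1], [0, 0, 0, 7.16, 1], [0, 0, 0, 7.16, 1], [0, 0, 0, 7.16, 1], [0, 0, 0, 5, 1]]
  ]
}}

```text
clock: 21.55
eef_pos: [0.3703, 0.0544, 0.3475]
tool_rot: [0.943, -0.024, -0.332, -0.007]
ft_force: [-0.1, 0.5, -0.0]
grip_width: 0.0857
grasp_force: 0.0
```

```bash
python3 st.py
```

```text
21.55 [0.3703 0.0544 0.3475] [ 0.083  0.473  0.376  2.147  0.082 -3.036] z [-0.626  0.03  -0.779] y [-0.051 -0.999  0.002] tilt 38.82 yaw_y -92.91
tilt az 177.2 base az 8.4
```

{"method": "apply_moves", "body": {
  "targets": [
    [[0, -0.8, 0, 0, 1], [0, -0.75, 0, 0, 1], [0.7, 0, 0.7, 0, 1], [0.7, 0, 0.7, 0, 1], [0.7, 0, 0.7, 0, 1], [0.7, 0, 0.7, 0, 1], [0.7, 0, 0.7, 0, 1], [0.7, 0, 0.7, 0, 1]]
  ]
}}

```text
clock: 22.22
eef_pos: [0.451, -0.0042, 0.3578]
tool_rot: [0.966, -0.029, -0.257, -0.009]
ft_force: [-0.7, 0.2, 0.1]
grip_width: 0.0853
grasp_force: 0.0
```

```bash
python3 st.py
```

```text
22.2167 [ 0.451  -0.0042  0.3578] [-0.023  0.54   0.597  2.148  0.021 -3.11 ] z [-0.496  0.032 -0.868] y [-0.061 -0.998 -0.002] tilt 29.81 yaw_y -93.48
tilt az 176.3 base az -0.5
```

{"method": "apply_moves", "body": {
  "targets": [
    [[0.7, 0, 0.7, 1.3, 1], [0.7, 0, 0.7, 0, 1], [0.7, 0, 0.7, 0, 1], [0.7, 0, 0.7, 0, 1], [0.7, 0, 0.7, 0, 1], [0.7, 0, 0.7, 0, 1], [0.7, 0, 0.7, 0, 1], [0.7, 0, 0.7, 0, 1]]
  ]
}}

```text
clock: 22.88
eef_pos: [0.5474, -0.001, 0.3876]
tool_rot: [0.989, -0.019, -0.147, -0.007]
ft_force: [-0.5, 0.3, 0.4]
grip_width: 0.0854
grasp_force: 0.0
```

{"method": "apply_moves", "body": {
  "targets": [
    [[0.7, 0, 0.7, 0, 1], [0.7, 0, 0.7, 0, 1], [0.7, 0, 0.7, 0, 1], [0.7, 0, 0.7, 0, 1], [0.7, 0, 0.7, 0, 1]]
  ]
}}

```text
clock: 23.3
eef_pos: [0.601, 0.0007, 0.4131]
tool_rot: [0.997, -0.02, -0.076, -0.008]
ft_force: [0.2, -0.7, 0.2]
grip_width: 0.0856
grasp_force: 0.0
```

```bash
python3 st.py
```

```text
23.3 [0.601  0.0007 0.4131] [-0.008  0.67   1.097  2.148  0.019 -3.11 ] z [-0.15   0.02  -0.988] y [-0.041 -0.999 -0.014] tilt 8.73 yaw_y -92.38
tilt az 172.6 base az 0.1
```

{"method": "apply_moves", "body": {
  "targets": [
    [[0.7, 0, 0.7, 0, 1], [0.7, 0, 0.7, 0, 1], [0.7, 0, 0.7, 0, 1], [0.7, 0, 0.7, 0, 1], [0.6, 0, 0.6, 0, 1]]
  ]
}}

```text
clock: 23.72
eef_pos: [0.6437, 0.0021, 0.4416]
tool_rot: [1.0, -0.021, -0.008, -0.01]
ft_force: [0.4, -0.4, 9.1]
grip_width: 0.0854
grasp_force: 0.0
```

```bash
python3 st.py
```

```text
23.7167 [0.6437 0.0021 0.4416] [-0.006  0.713  1.275  2.148  0.02  -3.106] z [-0.015  0.02  -1.   ] y [-0.042 -0.999 -0.019] tilt 1.42 yaw_y -92.4
tilt az 126.4 base az 0.2
```

{"method": "apply_moves", "body": {
  "targets": [
    [[-1, 0, 0, -7.16, 1], [-0.6, 0.3, 0, -7.16, 1], [0, 0.3, 0, -7.16, 1], [0, 0.3, 0, -7.16, 1], [0, 0.3, 0, -7.16, 1], [0, 0.3, 0, -7.16, 1], [0, 0.3, 0, -7.16, 1], [0, 0.3, 0, -7.16, 1]]
  ]
}}

```text
clock: 24.38
eef_pos: [0.5973, 0.0866, 0.4444]
tool_rot: [0.879, -0.477, -0.002, -0.012]
ft_force: [0.1, 0.5, -0.2]
grip_width: 0.0853
grasp_force: 0.0
```

{"method": "apply_moves", "body": {
  "targets": [
    [[0, 0.3, 0, -7.16, 1], [0, 0.3, 0, -7.16, 1], [0, 0.3, 0, -7.16, 1], [0, 0.3, 0, -7.16, 1], [0, 0.3, 0, -7.16, 1], [0, 0.3, 0, -7.16, 1], [0, 0.3, 0, -7.16, 1], [0, 0.3, 0, -7.16, 1]]
  ]
}}

```text
clock: 25.05
eef_pos: [0.5973, 0.1827, 0.4444]
tool_rot: [-0.543, 0.84, -0.004, 0.011]
ft_force: [-0.5, -0.5, 0.2]
grip_width: 0.0854
grasp_force: 0.0
```

{"method": "apply_moves", "body": {
  "targets": [
    [[0, 0.3, 0, -7.16, 1], [0, 0.3, 0, -7.16, 1], [0, 0.3, 0, -7.16, 1], [0, 0.3, 0, -7.16, 1], [0, 0, 0, -7.16, 1], [0, 0, 0, -7.16, 1], [0, 0, 0, -7.16, 1], [0, 0, 0, -7.16, 1]]
  ]
}}

```text
clock: 25.72
eef_pos: [0.5974, 0.2303, 0.4442]
tool_rot: [-0.074, 0.997, -0.009, 0.008]
ft_force: [-0.8, 0.8, -0.0]
grip_width: 0.0854
grasp_force: 0.0
```

{"method": "apply_moves", "body": {
  "targets": [
    [[0, 0, 0, -7.16, 1], [0, 0, 0, -7.16, 1], [0, 0, 0, -7.16, 1], [0, 0, 0, -7.16, 1], [0, 0, 0, -7.16, 1], [0, 0, 0, -7.16, 1], [0, 0, 0, -7.16, 1], [0, 0, 0, -7.16, 1]]
  ]
}}

```text
clock: 26.38
eef_pos: [0.5975, 0.2301, 0.4442]
tool_rot: [0.413, 0.91, -0.012, 0.003]
ft_force: [-0.7, -0.1, -0.7]
grip_width: 0.0851
grasp_force: 0.0
```

```bash
python3 st.py
```

```text
26.3833 [0.5975 0.2301 0.4442] [ 0.377  0.7    1.258  2.143 -0.021  1.23 ] z [-0.005 -0.025 -1.   ] y [ 0.753  0.658 -0.02 ] tilt 1.43 yaw_y 41.15
tilt az -101.8 base az 21.1
```

{"method": "apply_moves", "body": {
  "targets": [
    [[0, 0, 0, -7.16, 1], [0, 0, 0, -7.16, 1], [0, 0, 0, -7.16, 1], [0, 0, 0, -7.16, 1], [0, 0, 0, -7.16, 1], [0, 0, 0, -7.16, 1], [0, 0, 0, -7.16, 1], [0, 0, 0, -7.16, 1]]
  ]
}}

```text
clock: 27.05
eef_pos: [0.5958, 0.2295, 0.4421]
tool_rot: [0.799, 0.601, -0.011, -0.002]
ft_force: [0.4, 0.3, 0.2]
grip_width: 0.0854
grasp_force: 0.0
```

```bash
python3 st.py
```

```text
27.05 [0.5958 0.2295 0.4421] [ 3.690e-01  7.030e-01  1.257e+00  2.148e+00 -2.000e-03  2.221e+00] z [-0.021 -0.01  -1.   ] y [ 0.961 -0.278 -0.017] tilt 1.34 yaw_y -16.12
tilt az -154.2 base az 21.1
```

{"method": "apply_moves", "body": {
  "targets": [
    [[0.65, 0.26, 0.7, 0, 1], [0, 0, 0, 0, 1]]
  ]
}}

```text
clock: 27.22
eef_pos: [0.5973, 0.2304, 0.4516]
tool_rot: [0.796, 0.605, -0.0, 0.001]
ft_force: [0.6, -0.4, 0.2]
grip_width: 0.0856
grasp_force: 0.0
```

```bash
python3 st.py
```

```text
27.2167 [0.5973 0.2304 0.4516] [ 3.690e-01  6.970e-01  1.275e+00  2.149e+00 -2.000e-03  2.212e+00] z [ 0.001 -0.002 -1.   ] y [ 0.963 -0.269  0.001] tilt 0.12 yaw_y -15.58
tilt az -67.9 base az 21.1
```

{"method": "apply_moves", "body": {
  "targets": [
    [[-0.3, 0, -0.7, 7.16, 1], [-0.3, 0, -0.7, 7.16, 1], [0, 0, 0, 7.16, 1], [0, 0, 0, 7.16, 1], [0, 0, 0, 7.16, 1], [0, 0, 0, 7.16, 1], [0, 0, 0, 7.16, 1], [0, 0, 0, 7.16, 1]]
  ]
}}

```text
clock: 27.88
eef_pos: [0.5822, 0.2314, 0.4125]
tool_rot: [0.438, 0.899, -0.0, 0.002]
ft_force: [-0.1, 0.3, -0.3]
grip_width: 0.0854
grasp_force: 0.0
```

{"method": "apply_moves", "body": {
  "targets": [
    [[0, 0, 0, 7.16, 1], [0, 0, 0, 7.16, 1], [0, 0, 0, 7.16, 1], [0, 0, 0, 7.16, 1], [0, 0, 0, 7.16, 1], [0, 0, 0, 7.16, 1], [0, 0, 0, 7.16, 1], [0, 0, 0, 6, 1]]
  ]
}}

```text
clock: 28.55
eef_pos: [0.5823, 0.2314, 0.4124]
tool_rot: [-0.037, 0.999, 0.0, 0.002]
ft_force: [-0.2, -0.5, -0.1]
grip_width: 0.0854
grasp_force: 0.0
```

```bash
python3 st.py; python3 - <<'E'
from h import *
s=shot('wrist');cv2.imwrite('pics/w3.png',s[0]);P=cloud(*s[1:]);np.savez('w3.npz',im=s[0],P=P)
im=s[0].astype(int);H=P[...,2];nr=(abs(P[...,0]-.606)<.05)&(abs(P[...,1]-.257)<.07)
c=P[nr&(H>.285)&(H<.3)&(im.min(-1)>110)];print(len(c),np.median(c,0),cv2.minAreaRect((c[:,:2]*1000).astype(np.float32)))
b,g,r=im[...,0],im[...,1],im[...,2]
for n,m in(("term",nr&(g>1.6*r)&(g>1.3*b)&(H>.264)),("relay",nr&(b>1.6*r)&(b>1.3*g)&(H>.264))):
  c=P[m];print(n,len(c),np.median(c,0),cv2.minAreaRect((c[:,:2]*1000).astype(np.float32)))
c=P[nr&(g>1.4*r)&(g>1.2*b)&(H>.25)&(H<.262)];print('pcb',len(c),cv2.minAreaRect((c[:,:2]*1000).astype(np.float32)));A=np.c_[c[:,:2],np.ones(len(c))];print(np.linalg.lstsq(A,c[:,2],rcond=None)[0],np.median(c,0))
E
```

```text
28.55 [0.5823 0.2314 0.4124] [ 3.790e-01  5.540e-01  9.000e-01  1.913e+00 -1.000e-03  3.060e-01] z [ 0.004  0.    -1.   ] y [-0.073  0.997  0.   ] tilt 0.22 yaw_y 94.19
tilt az 5.0 base az 21.7
1328 [0.60317171 0.25798514 0.29113505] ((604.0341796875, 258.1142883300781), (29.984155654907227, 30.158388137817383), 7.961997032165527)
term 680 [0.63249435 0.264725   0.26932278] ((609.4063110351562, 258.9046325683594), (57.79963684082031, 69.60853576660156), 8.077607154846191)
relay 1801 [0.57603081 0.2571199  0.27191913] ((594.2491455078125, 248.11965942382812), (54.27997589111328, 117.40106964111328), 4.96088171005249)
pcb 5914 ((603.6995849609375, 258.3829040527344), (75.80152893066406, 116.3501968383789), 7.972269535064697)
[-1.85862405e-03  1.32758867e-04  2.58743855e-01] [0.59970304 0.24149633 0.257643  ]
```

View pics/w3.png

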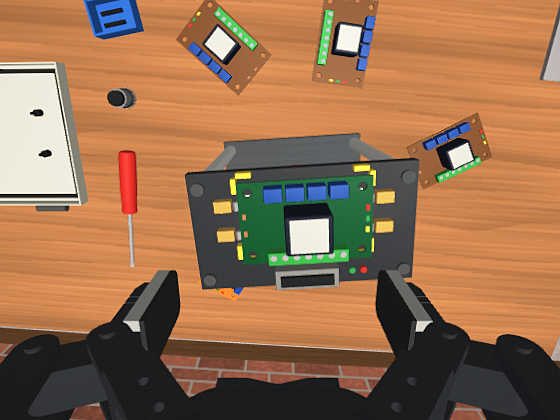

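{"method": "apply_moves", "body": {
  "targets": [
    [[0.14, 0.165, -0.7, 3.8, 1], [0.14, 0.165, -0.7, 0, 1], [0.14, 0.165, -0.7, 0, 1], [0.14, 0.165, -0.6, 0, 1], [0, 0, -0.3, 0, 1], [0, 0, -0.2, 0, 1], [0, 0, 0, 0, 1]]
  ]
}}

```text
clock: 29.18
eef_pos: [0.6039, 0.2575, 0.2819]
tool_rot: [-0.065, 0.998, -0.001, -0.0]
ft_force: [0.4, 0.0, -1.2]
grip_width: 0.0854
grasp_force: 0.0
```

```bash
python3 st.py
```

```text
29.1833 [0.6039 0.2575 0.2819] [ 4.030e-01  5.680e-01  5.820e-01  1.586e+00 -1.000e-03  2.730e-01] z [-0.001 -0.001 -1.   ] y [-0.13   0.991 -0.001] tilt 0.08 yaw_y 97.48
tilt az -111.1 base az 23.1
```

{"method": "apply_moves", "body": {
  "targets": [
    [[0, 0, 0, 0.4, 1], [0, 0, 0, 0, -1], [0, 0, 0, 0, -1], [0, 0, 0, 0, -1], [0, 0, 0, 0, -1], [0, 0, 0, 0, -1], [0, 0, 0, 0, -1]]
  ]
}}

```text
clock: 29.77
eef_pos: [0.6049, 0.2578, 0.285]
tool_rot: [-0.069, 0.998, 0.0, 0.002]
ft_force: [-0.0, 0.3, 2.5]
grip_width: 0.0368
grasp_force: 65.7
```

{"method": "apply_moves", "body": {
  "targets": [
    [[0, 0, 0.1, 0, -1], [0, 0, 0.2, 0, -1], [0, 0, 0.4, 0, -1], [0, 0, 0.5, 0, -1], [0, 0, 0.5, 0, -1], [0, 0, 0.3, 0, -1]]
  ]
}}

```text
clock: 30.27
eef_pos: [0.6046, 0.2577, 0.3665]
tool_rot: [-0.069, 0.998, 0.0, 0.002]
ft_force: [0.3, 0.7, -2.5]
grip_width: 0.037
grasp_force: 65.5
```

```bash
python3 st.py; python3 - <<'E'
from h import *
s=shot('wrist');P=cloud(*s[1:]);o=get_obs()
im=s[0].astype(int);H=P[...,2];nr=(abs(P[...,0]-o['eef_pos'][0])<.06)&(abs(P[...,1]-o['eef_pos'][1])<.07)&(H>.3)
b,g,r=im[...,0],im[...,1],im[...,2]
c=P[nr&(g>1.4*r)&(g>1.2*b)&(H<.325)];print('pcb',len(c),np.median(c,0),c.min(0),c.max(0),cv2.minAreaRect((c[:,:2]*1000).astype(np.float32)));
k=abs(c[:,2]-np.median(c[:,2]))<.005;c=c[k];A=np.c_[c[:,:2],np.ones(len(c))];print(np.linalg.lstsq(A,c[:,2],rcond=None)[0])
cv2.imwrite('pics/w4.png',s[0])
E
```

```text
30.2667 [0.6046 0.2577 0.3665] [ 4.030e-01  6.000e-01  8.560e-01  1.822e+00 -1.000e-03  2.660e-01] z [ 0.005  0.001 -1.   ] y [-0.137  0.991  0.   ] tilt 0.28 yaw_y 97.87
tilt az 11.4 base az 23.1
  return _methods._mean(a, axis=axis, dtype=dtype,
  ret = um.true_divide(
Traceback (most recent call last):
ValueError: zero-size array to reduction operation minimum which has no identity
```

```bash
cat > pcb.py <<'E'
from h import *
o=get_obs();e=o['eef_pos'];s=shot('wrist');P=cloud(*s[1:])
im=s[0].astype(int);H=P[...,2];nr=(abs(P[...,0]-e[0])<.06)&(abs(P[...,1]-e[1])<.075)&(abs(H-e[2]+.028)<.008)
b,g,r=im[...,0],im[...,1],im[...,2]
c=P[nr&(g>1.4*r)&(g>1.2*b)];print('pcb',len(c),np.median(c,0)-e,cv2.minAreaRect((c[:,:2]*1000).astype(np.float32)),'eef',e)
A=np.c_[c[:,:2],np.ones(len(c))];print(np.linalg.lstsq(A,c[:,2],rcond=None)[0])
cv2.imwrite('pics/w4.png',s[0])
E
python3 pcb.py
```

```text
pcb 12494 [-0.01393314 -0.0036195  -0.02783665] ((600.61328125, 257.7635498046875), (69.75382995605469, 117.11209106445312), 7.600358963012695) eef [0.60504967 0.25788661 0.36857055]
[0.00150695 0.00237378 0.33923337]
```

{"method": "apply_moves", "body": {
  "targets": [
    [[0, -0.3, 0, 0, -1], [0, -0.7, 0, -2, -1], [0, -0.85, 0, -2, -1], [0, -0.9, 0, 0, -1], [0, -0.9, 0, 0, -1], [0, -0.9, 0, 0, -1], [0.1, -0.9, 0, 0, -1], [0.2, -0.9, -0.2, 0, -1]]
  ]
}}

```text
clock: 31.03
eef_pos: [0.6153, 0.0011, 0.3565]
tool_rot: [-0.034, 0.999, -0.0, 0.001]
ft_force: [0.9, 0.7, -1.0]
grip_width: 0.037
grasp_force: 65.5
```

{"method": "apply_moves", "body": {
  "targets": [
    [[0.3, -0.9, -0.4, 0, -1], [0.4, -0.9, -0.6, 0, -1], [0.4, -0.85, -0.6, 0, -1], [0.4, -0.7, -0.6, 0, -1], [0.3, -0.5, -0.5, 0, -1], [0, -0.2, -0.3, 0, -1], [0, 0, 0, 0, -1]]
  ]
}}

```text
clock: 31.62
eef_pos: [0.6828, -0.156, 0.2324]
tool_rot: [-0.032, 0.999, 0.001, -0.005]
ft_force: [-0.9, 0.1, -3.0]
grip_width: 0.0369
grasp_force: 65.4
```

```bash
python3 st.py; python3 pcb.py; python3 - <<'E'
from h import *
s=shot('wrist');P=cloud(*s[1:]);np.savez('w5.npz',im=s[0],P=P,K=s[2],k1=s[3],M=s[4])
im=s[0].astype(int);H=P[...,2]
d=(abs(P[...,0]-.582)<.06)&(abs(P[...,1]+.159)<.08)
m=(d&(im.sum(-1)<200)&(H>.03)&(H<.062)).astype(np.uint8)
n,l,st,ce=cv2.connectedComponentsWithStats(m)
for i in range(1,n):
  if st[i,4]>8:c=P[l==i];print(st[i],ce[i].round(1),np.mean(c,0).round(4),c.min(0).round(4),c.max(0).round(4))
E
```

```text
31.6167 [ 0.6828 -0.156   0.2324] [-0.224  0.686  0.66   1.554 -0.    -0.287] z [-0.009  0.002 -1.   ] y [-0.063  0.998  0.002] tilt 0.53 yaw_y 93.62
tilt az 170.2 base az -12.9
pcb 12356 [-0.01457871 -0.00156621 -0.02768018] ((677.9966430664062, -155.924560546875), (69.39095306396484, 116.67718505859375), 3.634460210800171) eef [ 0.68283424 -0.15596252  0.23236858]
[-0.01667093  0.00208714  0.21618537]
[371   5   7  51 135] [373.6  23.9] [ 0.5367 -0.0803  0.0365] [ 0.522  -0.0824  0.0329] [ 0.5613 -0.079   0.0387]
[214  29  13  14 130] [220.   35.5] [ 0.5559 -0.21    0.0452] [ 0.5502 -0.2146  0.0334] [ 0.5596 -0.2062  0.0537]
[329  28  13  14 129] [334.5  34.7] [ 0.5489 -0.1142  0.0452] [ 0.5432 -0.118   0.0326] [ 0.5524 -0.109   0.0546]
[217 101  13  10 104] [223.5 105.6] [ 0.6123 -0.2058  0.0459] [ 0.6084 -0.2114  0.035 ] [ 0.6164 -0.2017  0.0546]
[326 100  13  10  97] [331.6 104.7] [ 0.6053 -0.1104  0.0456] [ 0.6012 -0.1138  0.033 ] [ 0.6092 -0.1054  0.0543]
```

View pics/w4.png

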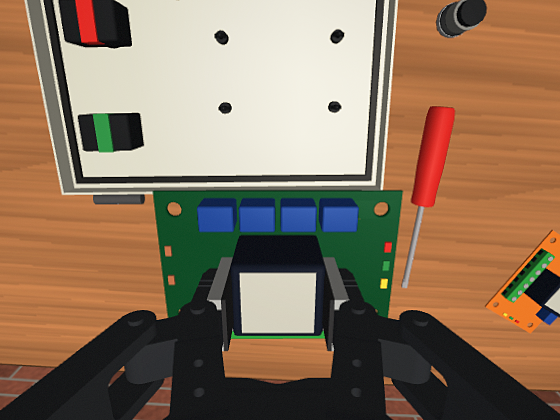

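```bash
python3 - <<'E'
from h import *
z=np.load('w5.npz');P=z['P'];im=z['im'].astype(int);H=P[...,2];g=get_obs();e=g['eef_pos'];print(e)
d=(abs(P[...,0]-.582)<.06)&(abs(P[...,1]+.159)<.07)&(im.sum(-1)<200)
m=(d&(H>.0475)&(H<.062)).astype(np.uint8)
n,l,st,ce=cv2.connectedComponentsWithStats(m);T=[]
for i in range(1,n):
  if st[i,4]>8:
    c=P[l==i];T.append((c[:,:2].min(0)+c[:,:2].max(0))/2);print(st[i,4],c.mean(0).round(4),T[-1].round(4))
print('mount',np.mean(T,0))
# holes: pixels in board region w/out board depth
K,k1,M=z['K'],float(z['k1']),z['M']
def ray(u,v,zz):
    q=cv2.undistortPoints(np.array([[[u,v]]],float),K,np.array([k1,0,0,0,0.]))[0,0]
    dd=M[:3,:3]@np.r_[q,1];return M[:3,3]+dd*(zz-M[2,3])/dd[2]
for (u0,v0) in((175,208),(381,208)):
    w=im[v0-12:v0+13,u0-12:u0+13]; hm=(w[...,2]>w[...,1]) 
    n,l,st,ce=cv2.connectedComponentsWithStats(hm.astype(np.uint8)); i=1+np.argmax(st[1:,4])
    c=ce[i]+[u0-12,v0-12];print(st[i],c,ray(*c,e[2]-.0277)-e, ray(*c,e[2]-.0287)-e)
E
```

```text
[ 0.68447871 -0.15313236  0.23797994]
52 [ 0.5554 -0.2104  0.0511] [ 0.5553 -0.2103]
51 [ 0.5484 -0.1138  0.051 ] [ 0.5483 -0.1139]
39 [ 0.6057 -0.1098  0.0512] [ 0.6058 -0.1092]
41 [ 0.6129 -0.2061  0.0513] [ 0.6127 -0.2067]
mount [ 0.58051903 -0.16002216]
[  4   6  15  14 156] [173.82692308 208.49358974] [-0.02917109 -0.05057897 -0.0277    ] [-0.02883178 -0.0508723  -0.0287    ]
[  5   6  14  14 161] [380.61490683 208.31677019] [-0.03544977  0.04494924 -0.0277    ] [-0.03515216  0.04529037 -0.0287    ]
```

```bash
python3 st.py; cat > meas.py <<'E'
from h import *
e=get_obs()['eef_pos'];im0,D,K,k1,M=shot('wrist');P=cloud(D,K,k1,M);print('eef',e)
im=im0.astype(int);H=P[...,2]
d=(abs(P[...,0]-.582)<.06)&(abs(P[...,1]+.159)<.07)&(im.sum(-1)<200)
m=(d&(H>.0475)&(H<.062)).astype(np.uint8)
n,l,st,ce=cv2.connectedComponentsWithStats(m);T=[]
for i in range(1,n):
  if st[i,4]>8: c=P[l==i];T.append(c.mean(0)[:2]);print(T[-1].round(4))
mt=np.mean(T,0);print('mount',mt)
b,g,r=im[...,0],im[...,1],im[...,2]
bd=(abs(H-e[2]+.028)<.006);fill=cv2.morphologyEx(bd.astype(np.uint8),cv2.MORPH_CLOSE,np.ones((25,25)))
bz=np.median(P[bd&(g>1.4*r)][:,2]);print('board top z-eef',bz-e[2])
hm=((fill>0)&(r>1.1*g)&(H<e[2]-.06)).astype(np.uint8);hm[:150]=0
n,l,st,ce=cv2.connectedComponentsWithStats(hm);B=[]
for i in range(1,n):
  if 60<st[i,4]<400:
    q=cv2.undistortPoints(ce[i].reshape(1,1,2),K,np.array([k1,0,0,0,0.]))[0,0];dd=M[:3,:3]@np.r_[q,1]
    p=M[:3,3]+dd*(bz-M[2,3])/dd[2];B.append(p);print(st[i,4],ce[i],p)
if len(B)==2:
  B=sorted(B,key=lambda p:p[1]);yv=(B[1]-B[0])[:2];print('dist',np.linalg.norm(yv));yaw=np.arctan2(-yv[0],yv[1]);print('yaw',np.degrees(yaw))
  bc=(B[0]+B[1])[:2]/2+.029*np.array([np.cos(yaw),np.sin(yaw)]);print('board c',bc,'off',bc-e[:2],'move',mt-bc, (mt-bc)/.04)
E
python3 meas.py
```

```text
31.7167 [ 0.6845 -0.1531  0.238 ] [-2.200e-01  6.810e-01  6.660e-01  1.557e+00  1.000e-03 -2.870e-01] z [-0.002  0.001 -1.   ] y [-0.066  0.998  0.001] tilt 0.11 yaw_y 93.8
tilt az 141.6 base az -12.6
eef [ 0.68447871 -0.15313236  0.23797994]
[ 0.5555 -0.2106]
[ 0.5484 -0.1138]
[ 0.6058 -0.1097]
[ 0.6127 -0.2061]
mount [ 0.58059358 -0.16006394]
board top z-eef -0.027735825645171658
137 [173.95620438 208.86131387] [ 0.65754736 -0.20336738  0.21024412]
139 [380.84172662 208.77697842] [ 0.65102909 -0.1061326   0.21024412]
dist 0.09745302035418892
yaw 3.835168799044461
board c [ 0.68322328 -0.15281029] off [-0.00125543  0.00032207] move [-0.1026297  -0.00725366] [-2.56574248 -0.18134138]
```

{"method": "apply_moves", "body": {
  "targets": [
    [[-0.4, -0.05, -0.5, 0.3, -1], [-0.4, -0.05, -0.6, 0, -1], [-0.3, -0.05, -0.6, 0, -1], [0, 0, -0.3, 0, -1], [0, 0, 0, 0, -1], [0, 0, 0, 0, -1]]
  ]
}}

```text
clock: 32.27
eef_pos: [0.6423, -0.1575, 0.1616]
tool_rot: [-0.037, 0.999, -0.0, 0.002]
ft_force: [0.1, 0.0, -0.9]
grip_width: 0.0369
grasp_force: 65.4
```

```bash
python3 meas.py;python3 st.py
```

```text
eef [ 0.64232368 -0.15752164  0.16156225]
[ 0.555  -0.2104]
[ 0.5479 -0.1139]
[ 0.6125 -0.2058]
[ 0.6055 -0.11  ]
mount [ 0.58021773 -0.16002883]
board top z-eef -0.027774454442769547
32.3167 [ 0.6433 -0.1579  0.1626] [-2.410e-01  6.040e-01  3.360e-01  1.295e+00  1.000e-03 -3.150e-01] z [ 0.007 -0.001 -1.   ] y [-0.074  0.997 -0.001] tilt 0.4 yaw_y 94.25
tilt az -7.4 base az -13.8
```

{"method": "apply_moves", "body": {
  "targets": [
    [[-0.4, -0.015, -0.2, 0, -1], [-0.4, -0.015, -0.2, 0, -1], [-0.4, -0.015, -0.2, 0, -1], [-0.33, -0.015, -0.2, 0, -1], [0, 0, -0.4, 0, -1], [0, 0, -0.3, 0, -1], [0, 0, -0.1, 0, -1], [0, 0, 0, 0, -1]]
  ]
}}

```text
clock: 32.98
eef_pos: [0.5817, -0.1608, 0.0967]
tool_rot: [-0.037, 0.999, -0.0, 0.002]
ft_force: [-0.4, 0.1, -0.5]
grip_width: 0.0364
grasp_force: 65.4
```

{"method": "apply_moves", "body": {
  "targets": [
    [[0, 0, 0, 0, -1]]
  ]
}}

```text
clock: 33.07
eef_pos: [0.5823, -0.1611, 0.0975]
tool_rot: [-0.037, 0.999, -0.001, 0.003]
ft_force: [0.1, -0.4, -1.6]
grip_width: 0.0369
grasp_force: 65.4
```

```bash
python3 st.py
```

```text
33.0667 [ 0.5823 -0.1611  0.0975] [-2.700e-01  5.400e-01  4.600e-02  1.071e+00  1.000e-03 -3.440e-01] z [ 0.006 -0.001 -1.   ] y [-0.073  0.997 -0.001] tilt 0.33 yaw_y 94.21
tilt az -8.2 base az -15.5
```

{"method": "apply_moves", "body": {
  "targets": [
    [[-0.01, 0.018, -0.15, 0, -1], [0, 0, -0.12, 0, -1], [0, 0, -0.06, 0, -1], [0, 0, -0.06, 0, -1], [0, 0, 0, 0, -1]]
  ]
}}

```text
clock: 33.48
eef_pos: [0.5804, -0.1603, 0.0798]
tool_rot: [-0.036, 0.999, -0.0, 0.001]
ft_force: [0.3, 0.5, -2.1]
grip_width: 0.0372
grasp_force: 65.4
```

{"method": "apply_moves", "body": {
  "targets": [
    [[0, 0, -0.04, 0, -1], [0, 0, -0.04, 0, -1], [0, 0, 0, 0, -1]]
  ]
}}

```text
clock: 33.73
eef_pos: [0.5811, -0.1604, 0.0777]
tool_rot: [-0.036, 0.999, -0.0, 0.002]
ft_force: [1.5, 0.9, 1.5]
grip_width: 0.0368
grasp_force: 65.9
```

```bash
python3 st.py
```

```text
33.7333 [ 0.5811 -0.1604  0.0777] [-2.700e-01  5.570e-01  1.900e-02  1.028e+00  1.000e-03 -3.430e-01] z [ 0.005 -0.    -1.   ] y [-0.073  0.997 -0.001] tilt 0.26 yaw_y 94.17
tilt az -2.9 base az -15.4
```

{"method": "apply_moves", "body": {
  "targets": [
    [[0, 0, -0.04, 0, -1], [0, 0, -0.04, 0, -1], [0, 0, 0, 0, -1]]
  ]
}}

```text
clock: 33.98
eef_pos: [0.5813, -0.1605, 0.0748]
tool_rot: [-0.036, 0.999, -0.0, 0.003]
ft_force: [0.9, 0.3, 3.8]
grip_width: 0.0369
grasp_force: 66.1
```

{"method": "apply_moves", "body": {
  "targets": [
    [[0, 0, -0.03, 0, -1], [0, 0, -0.03, 0, -1], [0, 0, 0, 0, -1]]
  ]
}}

```text
clock: 34.23
eef_pos: [0.5809, -0.1604, 0.0721]
tool_rot: [-0.036, 0.999, -0.0, 0.002]
ft_force: [-0.1, 0.3, 5.3]
grip_width: 0.0368
grasp_force: 66.2
```

{"method": "apply_moves", "body": {
  "targets": [
    [[0, 0, -0.03, 0, -1], [0, 0, 0, 0, -1]]
  ]
}}

```text
clock: 34.4
eef_pos: [0.5809, -0.1604, 0.0721]
tool_rot: [-0.036, 0.999, -0.0, 0.002]
ft_force: [-2.5, 1.0, 11.5]
grip_width: 0.037
grasp_force: 67.1
```

{"method": "apply_moves", "body": {
  "targets": [
    [[0, 0, -0.03, 0, -1], [0, 0, 0, 0, -1]]
  ]
}}

```text
clock: 34.57
eef_pos: [0.5809, -0.1604, 0.072]
tool_rot: [-0.036, 0.999, -0.0, 0.003]
ft_force: [-5.3, 1.7, 16.9]
grip_width: 0.0371
grasp_force: 67.9
```

{"method": "apply_moves", "body": {
  "targets": [
    [[0, 0, -0.02, 0, -1], [0, 0, 0, 0, -1]]
  ]
}}

```text
clock: 34.73
eef_pos: [0.5809, -0.1604, 0.072]
tool_rot: [-0.036, 0.999, -0.0, 0.003]
ft_force: [-5.6, 1.7, 21.0]
grip_width: 0.0368
grasp_force: 68.4
```

```bash
python3 st.py
```

```text
34.7333 [ 0.5809 -0.1604  0.072 ] [-2.700e-01  5.620e-01  1.100e-02  1.014e+00  1.000e-03 -3.430e-01] z [ 0.006 -0.001 -1.   ] y [-0.073  0.997 -0.001] tilt 0.33 yaw_y 94.17
tilt az -5.6 base az -15.4
```

{"method": "apply_moves", "body": {
  "targets": [
    [[0, 0, 0.07, 0, -1], [0, 0, 0, 0, 1], [0, 0, 0, 0, 1], [0, 0, 0, 0, 1], [0, 0, 0, 0, 1], [0, 0, 0, 0, 1], [0, 0, 0, 0, 1]]
  ]
}}

```text
clock: 35.32
eef_pos: [0.5801, -0.1602, 0.0705]
tool_rot: [-0.036, 0.999, 0.0, 0.001]
ft_force: [0.1, 0.5, -0.3]
grip_width: 0.0853
grasp_force: 0.0
```

```bash
cat > lev.py <<'E'
from h import *
o=get_obs();e=o['eef_pos'];print(e,o['ft_force'],o['grip_width']);s=shot('wrist');P=cloud(*s[1:])
im=s[0].astype(int);H=P[...,2];nr=(abs(P[...,0]-.581)<.05)&(abs(P[...,1]+.16)<.07)&(H>.036)&(H<.054)
b,g,r=im[...,0],im[...,1],im[...,2]
c=P[nr&(g>1.4*r)&(g>1.2*b)]-[.581,-.16,0];A=np.c_[c[:,:2],np.ones(len(c))];print(len(c),np.linalg.lstsq(A,c[:,2],rcond=None)[0],np.median(c,0))
for n,m in(("y+",c[:,1]>.04),("y-",c[:,1]<-.04)):
  for q,k in(("x+",c[:,0]>.02),("x-",c[:,0]<-.02)): print(n,q,(m&k).sum(),np.median(c[m&k][:,2]) if (m&k).any() else None)
cv2.imwrite('pics/w6.png',s[0])
E
python3 lev.py
```

```text
[ 0.58012582 -0.16023945  0.07052196] [ 0.11540814  0.49516632 -0.30120898] 0.08533677608644326
15405 [0.01148657 0.00203347 0.04464681] [-0.00937582 -0.00202733  0.04439373]
y+ x+ 362 0.04435344547036986
y+ x- 1294 0.044426395475377425
y- x+ 370 0.04431865353911674
y- x- 1154 0.0443656822776646
```

{"method": "apply_moves", "body": {
  "targets": [
    [[0, 0, -0.1, 0, 1], [0, 0, -0.1, 0, 1], [0, 0, -0.1, 0, 1], [0, 0, 0, 0, 1]]
  ]
}}

```text
clock: 35.7
eef_pos: [0.5795, -0.1601, 0.0577]
tool_rot: [-0.036, 0.999, 0.0, 0.0]
ft_force: [-1.0, 0.2, -0.2]
grip_width: 0.0855
grasp_force: 0.0
```

{"method": "apply_moves", "body": {
  "targets": [
    [[0, 0, -0.05, 0, 1], [0, 0, -0.05, 0, 1], [0, 0, 0, 0, 1]]
  ]
}}

```text
clock: 35.95
eef_pos: [0.5801, -0.1602, 0.0546]
tool_rot: [-0.036, 0.999, 0.0, 0.001]
ft_force: [-0.4, -0.6, -1.4]
grip_width: 0.0856
grasp_force: 0.0
```

{"method": "apply_moves", "body": {
  "targets": [
    [[0, 0, -0.05, 0, 1], [0, 0, -0.05, 0, 1], [0, 0, 0, 0, 1]]
  ]
}}

```text
clock: 36.2
eef_pos: [0.5802, -0.1602, 0.0507]
tool_rot: [-0.036, 0.999, 0.0, 0.001]
ft_force: [-0.0, -0.2, -0.3]
grip_width: 0.0852
grasp_force: 0.0
```

{"method": "apply_moves", "body": {
  "targets": [
    [[0, 0, -0.04, 0, 1], [0, 0, -0.04, 0, 1], [0, 0, 0, 0, 1]]
  ]
}}

```text
clock: 36.45
eef_pos: [0.5806, -0.1603, 0.0489]
tool_rot: [-0.036, 0.999, -0.0, 0.002]
ft_force: [-1.0, -0.1, 6.1]
grip_width: 0.0851
grasp_force: 2.7
```

Contact at the expected height; press to about 20 N.

{"method": "apply_moves", "body": {
  "targets": [
    [[0, 0, -0.04, 0, 1], [0, 0, 0, 0, 1]]
  ]
}}

```text
clock: 36.62
eef_pos: [0.5806, -0.1604, 0.0488]
tool_rot: [-0.036, 0.999, -0.0, 0.002]
ft_force: [-5.3, 1.0, 13.6]
grip_width: 0.0853
grasp_force: 6.7
```

{"method": "apply_moves", "body": {
  "targets": [
    [[0, 0, -0.04, 0, 1], [0, 0, 0, 0, 1]]
  ]
}}

```text
clock: 36.78
eef_pos: [0.5807, -0.1604, 0.0487]
tool_rot: [-0.036, 0.999, -0.0, 0.003]
ft_force: [-7.0, 1.5, 21.0]
grip_width: 0.0855
grasp_force: 10.6
```

Solid, no further travel: home. Lift away and check.

{"method": "apply_moves", "body": {
  "targets": [
    [[0, 0, 0.2, 0, 1], [0, 0, 0.5, 0, 1], [0, 0, 0.8, 0, 1], [0, 0, 0.8, 0, 1], [0, 0, 0.8, 0, 1], [0, 0, 0.8, 0, 1], [0, 0, 0, 0, 1], [0, 0, 0, 0, 1]]
  ]
}}

```text
clock: 37.45
eef_pos: [0.582, -0.1608, 0.2036]
tool_rot: [-0.036, 0.999, -0.001, 0.004]
ft_force: [-0.1, -0.2, -0.5]
grip_width: 0.0856
grasp_force: 0.0
```

```bash
python3 lev.py
```

```text
[ 0.58203777 -0.16075131  0.20358054] [-0.13564153 -0.15079087 -0.53248198] 0.0856071564794394
6315 [0.00686914 0.0020821  0.04468445] [-0.00606884 -0.00342252  0.04452604]
y+ x+ 211 0.04469120924851527
y+ x- 444 0.04455593376652969
y- x+ 292 0.044528888227652774
y- x- 395 0.04445405615797532
```

View pics/w6.png

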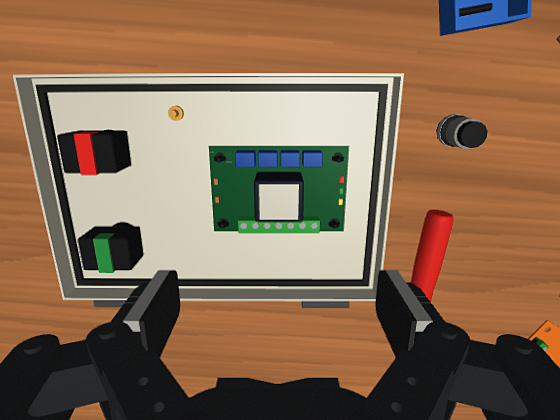

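The picture shows the board centred at about (280, 190). All four black posts come through its corners, near (220,157), (338,157), (222,224) and (336,224). The green terminals at (279,226) face the hinges at (115,303) and (325,304).

```bash
python3 -c "
from workcell import order
print(order.job_done())"
```

```text
the job is handed in; nothing more can be done
None
```

The board is on all four posts with its terminals towards the hinges, all four corners measured at home height to within 1 mm, and the job was handed in at about 37.5 s; the one doubt is a brief 62 N wrist reading at 4.3 s near the base, when joint 3 reached its limit, and I could not tell whether that was contact (40 N limit).

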